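Gauge the candle holders and sort them by fit

ROBOT

A 6-joint arm with a two-finger parallel gripper is mounted at the origin on a cart in front of the work surface, level with it; the furniture and walls round the work are solid. World frame = base frame: x ahead of the robot, y to its left, z up, the work surface at z = 0. Lengths are in m, angles in rad, forces in N, time in s.
With the tool pointing down it reaches from about 0.25 to 0.8 m from the base axis. Payload 8.5 kg.
Tool frame: the origin (TCP) lies on the centre line of the jaws, within the pads' length; the fingertips stand 25 mm ahead of it and the grasp point (between the pads) lies 6 mm ahead of it; x points along the fingers, y is the direction in which the jaws open and shut, and the axes are right-handed (so a half turn about x gives the same grasp; the last joint's range is limited). The gripper opens to 85 mm and grips with 20 to 120 N. Pads are 22 mm wide; open, the fingers measure 114 mm over their backs; the gripper's body (76 mm by 85 mm) begins 54 mm behind the grasp point. The pads swing forward as they close: fully open they stand 13 mm farther back than shut.
Start: joints at [1.239, 0.238, -0.013, 1.319, 0, 1.571], TCP at [0.171, 0.496, 0.256] pointing down, gripper open.
Joint ranges: [-2.66, 2.66], [-1.03, 1.9], [-1.14, 1.46], [-1.82, 2.27], [-1.45, 1.34], [-3.14, 3.14]. Speed limits (rad/s): [2.22, 2.22, 2.79, 3.14, 3.14, 3.14].

INTERFACE

Orientations are given as a unit quaternion [w, x, y, z].
In Python, from rig import arm gives the robot as it stands. The module is installed in compiled form; this text tells all that it offers.
- The arm moves only by the shell command python3 -m pendant 'ROWS' [FORCE]. ROWS is JSON, a list that holds one entry, the list of rows, each a list of 7 numbers: the shift along the tool's x, y, z as a fraction of full scale, then the turn, a rotation vector about the tool's x, y, z as a fraction of full scale, then the gripper command: -1 is shut, 1 is fully open, values between are in proportion. A call has 1 to 10 rows; each row shifts and turns the commanded pose from where the row before left it, along the tool's axes as they then stand; what a row does not reach is not made up. Full scale, the value 1, is 0.15 m for a shift and 30 degrees for a turn. A row lasts 1/12 s, in which the tool goes at most 41.7 mm and 7.16 degrees, less where a joint would pass 70% of its speed; a pose out of reach is approached as far as the arm can. A call with a number of a shift or a turn outside -1 to 1 is refused whole. A call with a gripper value outside its range is refused whole. The fingers move at their own pace and stop on an object; FORCE is the grip in N (left out, the last holds). Time passes only in rows, so rows that do not move let the fingers close. It gives the time, the measured TCP pose, the force and the opening at its end, in the units of the state.
- arm.get_obs(): the state, without advancing time (a new reading comes with each control period).
- arm.get_image(name): name is "scene" or "top" or "wrist"; returns a dict with "color" (420x560x3 uint8, blue, green, red), "vertical_fov" (degrees; the focal length in pixels is half the picture's height over the tangent of half this angle, whatever the lens; pixels are square), "cx", "cy" (the principal point, pixels), "k1" (the pictures are not rectified: a ray, as slopes to the right and down, at radius r is drawn at 1 + k1 r^2 times it, then the intrinsics apply), "world_from_camera" (4x4, takes a point from camera to world coordinates); the wrist camera has in their place "T_tool_cam" (4x4, takes a point from camera to tool coordinates, whose origin is the TCP and whose axes are the tool frame's). Camera axes: x right, y up, looking along -z (the intrinsics and any distortion apply to the point x, -y, -z); pixel columns grow to the right and rows downward; lengths in m; the calibration is good to about 2 mm. A picture is of the moment at which its call begins: read the wrist's pose just before it. There is no depth.
- arm.close_job(): hands the job in, once; it reports no verdict.
Trained networks look in a picture, given as the dict that the camera call returned (one of the last four; its "shot" number tells which), for a name from the list of things; names that differ only in an ending like _2 or _b are one class to them, and where a whole thing is asked for, a point or a joint stands for the part that bears it (a point fixed in the world has none). Each returns a list of dicts, best first, with "score" (0 to 1); they miss things now and then, are a little off and sometimes report something else, mostly with a low value. They report only what shows in the picture. A call takes as long as a camera call. They do not tell look-alikes from the thing itself.
- arm.look_for(name, picture): "extent" ([left, top, width, height] in pixels, round what is visible of it).
- arm.cut_out(name, picture): "mask" (420x560 bool, what is visible of it) and "extent" ([left, top, width, height] in pixels, round what is visible of it).
- arm.landmark_of(name, picture): "uv" ([column, row] in pixels: a listed point, or the origin of a listed thing).
The state is a dict: "clock": time; "joint_positions": joint angles; "qd": joint speeds; "joint_efforts": joint torques, N m; "eef_pos": TCP position; "eef_rot": TCP orientation; "wrist_force": force on the tool from outside, world axes, zero at the start; "torque": the same for the moment, N m; "opening": finger opening in m.
Only numpy, scipy, OpenCV 4.12 (cv2) and the standard library are available. Lean on these libraries where they do the work, as an engineer would, in place of code of your own. Each camera call takes 0.05 s, during which the arm holds its last target.

TASK

Check these three wooden candle holders before they are packed: take the stepped plug gauge from its stand and, one holder at a time, try it straight down in the candle bore as far as it will go and then, before trying the next, slide that holder along the bench fully into its bay of the sorting fence: the left bay if not even the thin end goes in, the middle bay if the thin end goes in but the thick step does not, the right bay if the thick step goes in too. Do not lift or tip the holders and leave everything else on the bench where it is; the gauge or its tip may be used to draw the holders along. When all three are sorted, put the gauge back upright in its stand.

Things in the scene. Friction and masses are not known exactly. Their poses are not given: they have to be found in the camera images.
- gauge: loose stepped plug gauge, 0.2 kg, 99 mm long, upright in its stand, thin end down. Origin: centre of the thin end's face, z up. From there: go step 20 mm diameter, 14 mm long; no-go step 26 mm diameter, 18 mm long; collar 42 mm diameter, 32 to 37 mm up; six-sided handle 39 to 97 mm up, 22 mm across flats: two flats face body +x and -x, the others every 60 degrees
- gauge_tip (a point): centre of the end face of the gauge's thin (go) end, the same point as the origin of gauge
- gauge_grip (a point): middle of the gauge's handle, on its axis, 68 mm above the thin end: the place to grasp it from above
- stand_top (a point): fixed dark wooden gauge stand, 60 by 60 mm and 36 mm high. This point is the centre of its top face, over the mouth of its hole, which is 32 mm in diameter and 33 mm deep. With the gauge home, its collar rests flat on the top face and the thin end is 32 mm below this point
- holder_1_bore (a point): on the axis of a candle holder, at the mouth of its bore: in the flat floor of the wax cup, 28 mm above the holder's underside, 10 mm below its top; z up. The wax cup is round, 36 mm in diameter, 10 mm deep, with upright walls; the blind bore below it is 24 mm deep 15 to 30 mm in diameter, 2.4 mm or more wider than a step that it takes. Which is which only the gauge tells
- holder_2_bore (a point): on the axis of a candle holder, at the mouth of its bore: in the flat floor of the wax cup, 28 mm above the holder's underside, 10 mm below its top; z up. The wax cup is round, 36 mm in diameter, 10 mm deep, with upright walls; the blind bore below it is 24 mm deep 15 to 30 mm in diameter, 2.4 mm or more wider than a step that it takes. Which is which only the gauge tells
- holder_3_bore (a point): on the axis of a candle holder, at the mouth of its bore: in the flat floor of the wax cup, 28 mm above the holder's underside, 10 mm below its top; z up. The wax cup is round, 36 mm in diameter, 10 mm deep, with upright walls; the blind bore below it is 24 mm deep 15 to 30 mm in diameter, 2.4 mm or more wider than a step that it takes. Which is which only the gauge tells
- holder_1: turned wooden candle holder: round block 74 mm in diameter, 38 mm high, 0.11 to 0.22 kg, loose, standing bore upward; origin at the centre of its underside, z up. The three are alike outside. Its bore: see holder_1_bore
- holder_2: turned wooden candle holder: round block 74 mm in diameter, 38 mm high, 0.11 to 0.22 kg, loose, standing bore upward; origin at the centre of its underside, z up. The three are alike outside. Its bore: see holder_2_bore
- holder_3: turned wooden candle holder: round block 74 mm in diameter, 38 mm high, 0.11 to 0.22 kg, loose, standing bore upward; origin at the centre of its underside, z up. The three are alike outside. Its bore: see holder_3_bore
- bay_left (a point): centre of the left bay (seen from the robot) of the fixed plywood sorting fence, on the bench; x points to the back wall (inner face 50 mm away; the open mouth is 50 mm away at -x, towards the robot), y to the left. Bays: 92 mm wide inside, 100 mm deep, no floor, 100 mm from middle to middle; side walls 8 mm thick, 26 mm high; back wall 36 mm high
- bay_middle (a point): centre of the middle bay (seen from the robot) of the fixed plywood sorting fence, on the bench; x points to the back wall (inner face 50 mm away; the open mouth is 50 mm away at -x, towards the robot), y to the left. Bays: 92 mm wide inside, 100 mm deep, no floor, 100 mm from middle to middle; side walls 8 mm thick, 26 mm high; back wall 36 mm high
- bay_right (a point): centre of the right bay (seen from the robot) of the fixed plywood sorting fence, on the bench; x points to the back wall (inner face 50 mm away; the open mouth is 50 mm away at -x, towards the robot), y to the left. Bays: 92 mm wide inside, 100 mm deep, no floor, 100 mm from middle to middle; side walls 8 mm thick, 26 mm high; back wall 36 mm high
- tape_measure: bystander: pocket tape measure lying flat, 68 by 71 by 35 mm, loose; origin under its middle
- binder_clip_0: bystander: black binder clip, 32 by 31 mm and 45 mm high with its wire arms up, loose; origin under its middle
- glue_stick: bystander: glue stick standing upright, 27 mm in diameter, 92 mm high, loose; origin under its middle
There are look-alikes about, which are no part of the job. Leave any green look-alike of the holder_1 alone.

How it is judged:
By the outcome, as a careful person would: the job done as asked, in the order asked, and still so for the second after the job is handed in, with the robot touching nothing.
It also fails if it takes over 72 s, if anything falls off the work surface, if the arm or the gripper's body presses on something with over 40 N, if the wrist force passes 120 N, or if a joint passes its speed limit or range.

## Working session

There is one attempt and no reset: what is moved stays moved. The work goes in short steps, Python scripts to look and compute and a shell command to move; the robot and the scene stay as the last step left them, time stands still between calls to the robot, and variables do not carry over. Pictures are saved under pics/ and viewed, and the job is handed in when it is done.

```bash
mkdir -p pics; cat > h.py <<'E'
import numpy as np, cv2
from rig import arm
def ray(p,uv,wc=None):
    f=210/np.tan(np.radians(p["vertical_fov"])/2)
    f=p["color"].shape[0]/2/np.tan(np.radians(p["vertical_fov"])/2)
    K=np.array([[f,0,p["cx"]],[0,f,p["cy"]],[0,0,1.]])
    d=((np.array(uv,float)-[p["cx"],p["cy"]])/f)
    x=d.copy()
    for _ in range(30): x=d/(1+p["k1"]*(x@x))
    T=p["world_from_camera"] if wc is None else wc
    T=np.array(T)
    return T[:3,3],T[:3,:3]@np.array([x[0],-x[1],-1])
def atz(p,uv,z,wc=None):
    o,d=ray(p,uv,wc); return o+d*(z-o[2])/d[2]
def proj(p,X,wc=None):
    f=p["color"].shape[0]/2/np.tan(np.radians(p["vertical_fov"])/2)
    T=np.array(p["world_from_camera"] if wc is None else wc)
    c=T[:3,:3].T@(np.array(X)-T[:3,3]); s=np.array([c[0],-c[1]])/-c[2]
    return s*(1+p["k1"]*(s@s))*f+[p["cx"],p["cy"]]
def q2R(q):
    from scipy.spatial.transform import Rotation as R
    return R.from_quat([q[1],q[2],q[3],q[0]]).as_matrix()
def wristT(p,o):
    T=np.eye(4);T[:3,:3]=q2R(o["eef_rot"]);T[:3,3]=o["eef_pos"]; return T@np.array(p["T_tool_cam"])
E
cat > a.py <<'E'
from h import *
o=arm.get_obs(); print({k:np.round(v,4) for k,v in o.items()})
print(np.round(q2R(o["eef_rot"]),3))
for n in ["scene","top"]:
    p=arm.get_image(n); cv2.imwrite(f"pics/{n}0.png",p["color"])
    wc=p["world_from_camera"]; print(n,np.round(np.array(wc)[:3],3).tolist(),p["vertical_fov"],p["k1"])
    for nm,z in [("gauge",None),("gauge_grip",.072),("stand_top",.036),("holder_1_bore",.028),("holder_1",0),("bay_left",0),("bay_middle",0),("bay_right",0),("tape_measure",0),("binder_clip_0",0),("glue_stick",0)]:
        if z is None: z=.004
        for r in arm.landmark_of(nm,p)[:6]:
            print(nm,round(r["score"],2),np.round(r["uv"],1),np.round(atz(p,r["uv"],z),3))
E
python3 a.py
```

```text
{'clock': np.float64(0.0), 'joint_positions': array([ 1.239 ,  0.2388, -0.0143,  1.3192, -0.    ,  1.5709]), 'qd': array([-0.0005, -0.0006,  0.0002, -0.002 ,  0.0014, -0.001 ]), 'joint_efforts': array([-2.20000e-03, -5.38787e+01,  3.46440e+01,  1.81000e-02,
       -2.00000e-04,  0.00000e+00]), 'eef_pos': array([0.1709, 0.496 , 0.2557]), 'eef_rot': array([ 0.6973,  0.1163,  0.6975, -0.1173]), 'wrist_force': array([-0.0813, -0.4364, -0.0114]), 'torque': array([0.026, 0.063, 0.016]), 'opening': np.float64(0.0849)}
[[-0.     0.326  0.945]
 [-0.001  0.945 -0.326]
 [-1.    -0.001  0.   ]]
scene [[-0.515, 0.5, -0.696, -0.086], [-0.857, -0.281, 0.432, 0.342], [0.021, 0.819, 0.573, 0.591]] 53.25102419698862 -0.012185656397552602
gauge 0.65 [355.5 206.1] [ 0.545 -0.278  0.004]
gauge 0.47 [371.8 250.3] [ 0.396 -0.199  0.004]
gauge_grip 0.92 [359.6 183.9] [ 0.541 -0.275  0.072]
stand_top 0.71 [279.3 272.9] [0.407 0.029 0.036]
stand_top 0.65 [355.7 195. ] [ 0.548 -0.275  0.036]
holder_1_bore 0.97 [285.7 267.3] [0.421 0.006 0.028]
holder_1_bore 0.85 [296.9 182.4] [ 0.679 -0.189  0.028]
holder_1_bo
[... 760 characters left out ...]
7] [ 0.537 -0.268  0.004]
gauge_grip 0.62 [380.5 193.1] [ 0.532 -0.269  0.072]
stand_top 0.85 [374.2 193.9] [ 0.535 -0.263  0.036]
holder_1_bore 0.63 [341.9 140.5] [ 0.675 -0.188  0.028]
holder_1_bore 0.62 [263.4 238.7] [0.428 0.016 0.028]
holder_1_bore 0.54 [383.3 196. ] [ 0.53  -0.289  0.028]
holder_1 0.78 [342. 145.] [ 0.67  -0.193  0.   ]
holder_1 0.73 [350.4 246.7] [ 0.404 -0.206  0.   ]
holder_1 0.68 [267.8 238.5] [0.429 0.006 0.   ]
holder_1 0.58 [192.  260.7] [0.376 0.199 0.   ]
bay_middle 0.51 [224.5 266.8] [0.359 0.116 0.   ]
binder_clip_0 0.68 [224.5 263.6] [0.367 0.116 0.   ]
glue_stick 0.63 [349.8 245.8] [ 0.406 -0.204  0.   ]
glue_stick 0.44 [310.7 266.3] [ 0.356 -0.102  0.   ]
```

View pics/scene0.png

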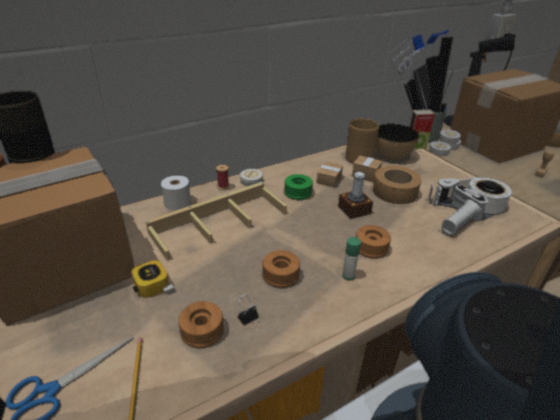

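View pics/top0.png

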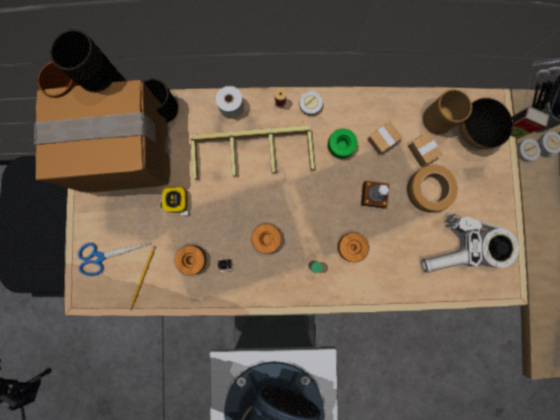

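Scene view: three brown holders at (201,323), (282,268) and (373,241). The green look-alike is at (298,187) and the gauge in its dark stand at (357,195). The wooden ring at (397,183), the masking tape and the bowls are not gauge or holders. In the top view the gauge is at (376,192), the holders at (190,260), (266,238) and (353,247), and the fence spans (190–315, 128–180). Next, a close crop.

```bash
cat > b.py <<'E'
from h import *
p=arm.get_image("top"); c=p["color"]
a=cv2.resize(c[120:280,170:410],None,fx=3.3,fy=3.3,interpolation=cv2.INTER_CUBIC); cv2.imwrite("pics/topcrop.png",a)
s=arm.get_image("scene"); 
a=cv2.resize(s["color"][150:290,130:410],None,fx=2.8,fy=2.8,interpolation=cv2.INTER_CUBIC); cv2.imwrite("pics/scenecrop.png",a)
for q,n in((p,"top"),(s,"scene")):
  for nm in ["holder_1","gauge"]:
    for r in arm.cut_out(nm,q)[:6]:
      m=r["mask"]; ys,xs=np.nonzero(m); 
      cc,_=cv2.findContours(m.astype(np.uint8),0,1); e=cv2.fitEllipse(max(cc,key=len)) if m.sum()>60 else None
      print(n,nm,round(r["score"],2),r["extent"],xs.mean().round(1),ys.mean().round(1),e, np.round(atz(q,(xs.mean(),ys.mean()),.03),3))
E
python3 b.py
```

```text
top holder_1 0.66 [253.5, 224.2, 26.6, 30.1] 266.1 238.2 ((266.0743408203125, 238.2210693359375), (28.37392234802246, 28.866897583007812), 148.91551208496094) [0.429 0.009 0.03 ]
top holder_1 0.59 [329.3, 127.1, 29.2, 31.2] 342.7 143.5 ((342.75311279296875, 143.43115234375), (29.69011878967285, 30.250429153442383), 86.88195037841797) [ 0.666 -0.19   0.03 ]
top gauge 0.68 [369.1, 185.7, 20.2, 15.8] 377.8 192.0 ((377.8102722167969, 192.05078125), (14.940563201904297, 18.490663528442383), 65.07068634033203) [ 0.54  -0.274  0.03 ]
scene holder_1 0.82 [354.3, 223.3, 39.7, 37.5] 373.0 241.1 ((372.97967529296875, 241.17626953125), (32.93585205078125, 36.64057540893555), 134.89381408691406) [ 0.396 -0.198  0.03 ]
scene holder_1 0.73 [260.0, 246.6, 40.6, 40.9] 280.4 268.7 ((280.3976135253906, 268.6601867675781), (37.88215637207031, 38.640323638916016), 94.96832275390625) [0.421 0.018 0.03 ]
scene holder_1 0.7 [178.5, 303.5, 44.4, 43.0] 200.4 324.4 ((200.36605834960938, 324.4264831542969), (43.90760803222656, 47.04341125488281), 8.448990821838379) [0.372 0.205 0.03 ]
scene holder_1 0.7 [284.7, 175.3, 29.6, 24.9] 297.6 186.5 ((297.645751953125, 186.498291015625), (26.65482521057129, 29.50140380859375), 92.37867736816406) [ 0.659 -0.178  0.03 ]
scene gauge 0.58 [349.6, 167.3, 12.6, 35.2] 357.1 188.4 ((357.0080261230469, 189.2071075439453), (14.0293607711792, 33.03216552734375), 7.28223991394043) [ 0.577 -0.305  0.03 ]
```

View pics/topcrop.png

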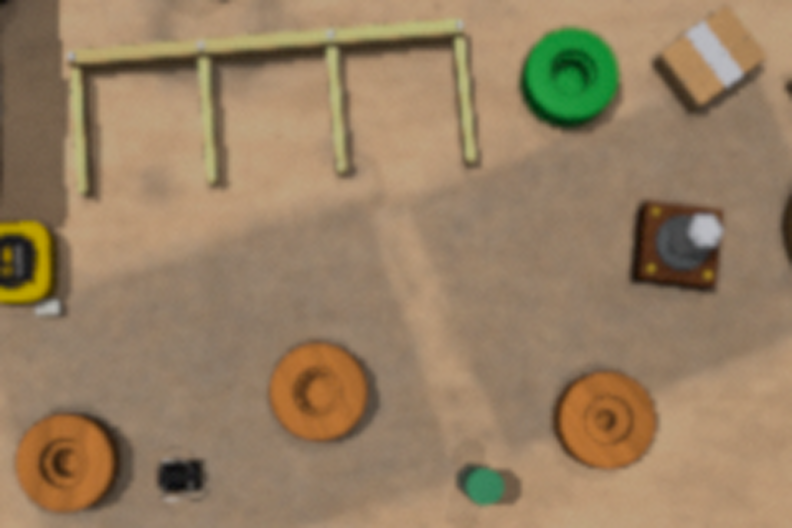

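View pics/scenecrop.png

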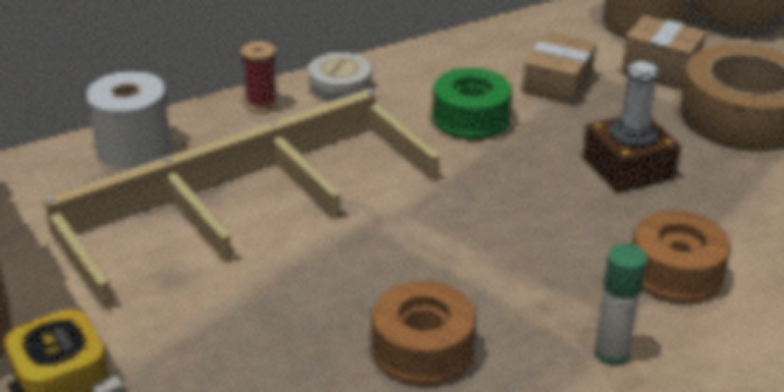

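```bash
cat > c.py <<'E'
from h import *
p=arm.get_image("top");s=arm.get_image("scene")
T=lambda x,y:(170+x/3.3-.35,120+y/3.3-.35); S=lambda x,y:(130+x/2.8-.3,150+y/2.8-.3)
for n,z,t,c in [("collar",.041,(685,240),(634,131)),("handletop",.102,(706,231),(642,70)),
 ("H_L cup",.038,(66,463),None),("H_M cup",.038,(319,391),(424,313)),("H_R",.038,(607,420),(681,239)),
 ("w1end",.026,(85,193),(108,290)),("w2end",.026,(213,184),(228,245)),("w3end",.026,(345,172),(337,204)),("w4end",.026,(472,162),(436,165)),
 ("w1back",.026,(77,66),None),("w2back",.026,(206,56),None),("w3back",.026,(333,46),None),("w4back",.026,(460,38),None),
 ("backL",.036,(72,58),None),("backR",.036,(459,25),None),("glue",.092,(484,486),(627,255)),("clip",.03,(181,476),None),("green",.038,(571,73),(475,87))]:
    print(n,atz(p,T(*t),z).round(4)[:2], atz(s,S(*c),z).round(4)[:2] if c else "")
print(atz(s,(201,316),.038).round(4))
E
python3 c.py
```

```text
collar [ 0.5376 -0.2699] [ 0.5368 -0.2664]
handletop [ 0.5355 -0.2686] [ 0.5371 -0.2652]
H_L cup [0.3788 0.1967] 
H_M cup [0.4291 0.0083] [0.4307 0.0107]
H_R [ 0.4034 -0.206 ] [ 0.4049 -0.2035]
w1end [0.5833 0.1857] [0.5767 0.1902]
w2end [0.5885 0.0875] [0.5819 0.0937]
w3end [ 0.5962 -0.0136] [ 0.5874 -0.0033]
w4end [ 0.6026 -0.1113] [ 0.595  -0.1018]
w1back [0.6835 0.193 ] 
w2back [0.6894 0.0927] 
w3back [ 0.6958 -0.0059] 
w4back [ 0.7009 -0.1048] 
backL [0.687  0.1947] 
backR [ 0.7082 -0.1033] 
glue [ 0.3598 -0.107 ] [ 0.3618 -0.1065]
clip [0.3677 0.1123] 
green [ 0.6687 -0.1883] [ 0.6692 -0.1894]
[0.3813 0.1989 0.038 ]
```

```bash
python3 -m pendant '[[[0,-0.18,0.176,0,0,0,0.3],[0,-0.18,0.176,0,0,0,0.3],[0,-0.18,0.176,0,0,0,0.3],[0,-0.18,0.176,0,0,0,0.3],[0,-0.18,0.176,0,0,0,0.3],[0,-0.18,0.176,0,0,0,0.3],[0,-0.18,0.176,0,0,0,0.3],[0,-0.18,0.176,0,0,0,0.3],[0,-0.18,0.176,0,0,0,0.3],[0,-0.18,0.176,0,0,0,0.3]]]' 40
```

```text
clock: 2.43
eef_pos: [0.3329, 0.1534, 0.2566]
eef_rot: [0.698, 0.117, 0.697, -0.116]
wrist_force: [0.6, 0.4, 0.2]
opening: 0.0552
```

```bash
python3 -m pendant '[[[0,-0.18,0.176,0,0,0,0.3],[0,-0.18,0.176,0,0,0,0.3],[0,-0.18,0.176,0,0,0,0.3],[0,-0.18,0.176,0,0,0,0.3],[0,-0.18,0.176,0,0,0,0.3],[0,-0.18,0.176,0,0,0,0.3],[0,-0.18,0.176,0,0,0,0.3],[0,-0.18,0.176,0,0,0,0.3],[0,-0.18,0.176,0,0,0,0.3],[0,-0.18,0.176,0,0,0,0.3]]]'; cat > w.py <<'E'
from h import *
import sys
o=arm.get_obs(); p=arm.get_image("wrist"); T=wristT(p,o)
print(o["clock"],o["eef_pos"].round(4)); print(q2R(o["eef_rot"]).round(3).tolist(), np.round(o["joint_positions"],2)); print(T[:3].round(3).tolist())
cv2.imwrite(f"pics/{sys.argv[1]}.png",p["color"]); np.savez(f"pics/{sys.argv[1]}.npz",T=T,f=p["vertical_fov"],cx=p["cx"],cy=p["cy"],k1=p["k1"],)
for a in sys.argv[2:]:
    nm,z=a.split(":")
    for r in arm.landmark_of(nm,p)[:4]: print(nm,round(r["score"],2),np.round(r["uv"],1),atz(p,r["uv"],float(z),T).round(4))
E
python3 w.py w1 gauge_grip:.072 stand_top:.036 holder_1_bore:.028
```

```text
clock: 3.27
eef_pos: [0.4947, -0.1883, 0.2564]
eef_rot: [0.697, 0.117, 0.697, -0.117]
wrist_force: [1.0, 0.4, 0.5]
opening: 0.0558
3.2667 [ 0.4947 -0.1883  0.2564]
[[0.0, 0.326, 0.945], [-0.0, 0.945, -0.326], [-1.0, -0.0, 0.0]] [-0.36  0.25 -0.    1.32 -0.   -0.03]
[[0.326, -0.893, -0.309, 0.414], [0.945, 0.308, 0.107, -0.161], [0.0, -0.327, 0.945, 0.375]]
gauge_grip 0.97 [223.7 242.2] [ 0.5395 -0.2722  0.072 ]
stand_top 0.8 [230.9 227.1] [ 0.5383 -0.2692  0.036 ]
holder_1_bore 0.72 [326.9 291.5] [ 0.6721 -0.1847  0.028 ]
holder_1_bore 0.31 [315.1  26.2] [ 0.3634 -0.1074  0.028 ]
```

View pics/w1.png

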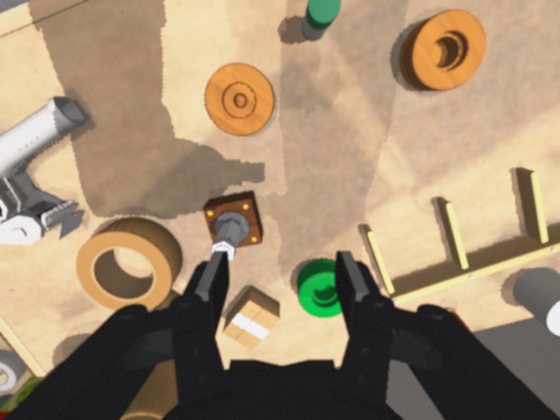

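The wrist view shows the gauge at (228,235) in its dark stand, a holder at (239,100), another at (445,50), the green look-alike at (322,288) and the fence at right. I'll crop in on the handle.

```bash
cat > d.py <<'E'
import cv2
c=cv2.imread("pics/w1.png")
cv2.imwrite("pics/w1a.png",cv2.resize(c[180:270,190:275],None,fx=6.6,fy=6.6,interpolation=cv2.INTER_CUBIC))
cv2.imwrite("pics/w1b.png",cv2.resize(c[150:310,350:560],None,fx=3.7,fy=3.7,interpolation=cv2.INTER_CUBIC))
E
python3 d.py
```

```text
(no output)
```

View pics/w1a.png

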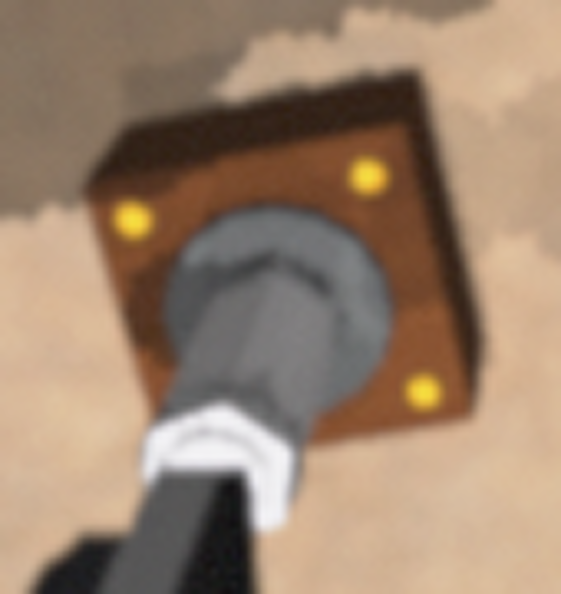

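View pics/w1b.png

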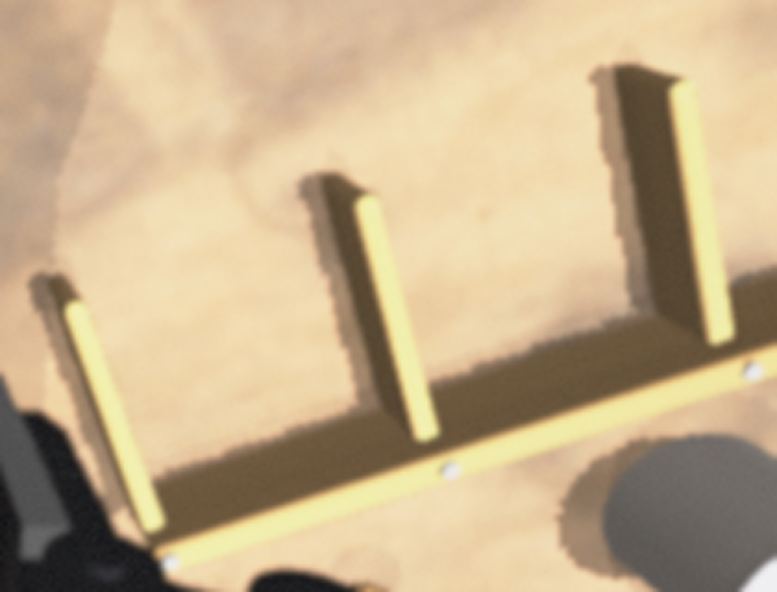

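```bash
cat > e.py <<'E'
from h import *
d=np.load("pics/w1.npz"); p=dict(color=np.zeros((420,560,3)),vertical_fov=float(d["f"]),cx=float(d["cx"]),cy=float(d["cy"]),k1=float(d["k1"])); T=d["T"]
A=lambda x,y:(190+x/6.6-.42,180+y/6.6-.42); B=lambda x,y:(350+x/3.7-.36,150+y/3.7-.36)
v=[atz(p,A(*q),.101,T)[:2] for q in [(147,443),(221,405),(298,455),(286,528)]]
for a,b in zip(v,v[1:]): print(a.round(4),np.linalg.norm(b-a).round(4),np.degrees(np.arctan2(*(b-a)[::-1])).round(1))
c=[atz(p,A(*q),.036,T)[:2] for q in [(133,218),(368,175),(424,392)]]
print("screws",np.round(c,4), ((c[0]+c[2])/2).round(4))
print("collar",atz(p,A(280,305),.041,T).round(4))
for n,q in [("w4e",(75,303)),("w3e",(368,198)),("w2e",(682,85)),("w4b",(153,528)),("w3b",(426,438)),("w2b",(721,342))]: print(n,atz(p,B(*q),.026,T).round(4)[:2])
for n,q,z in [("HRbore",(240,100),.028),("HRtop",(239.5,99),.038),("HM",(449,51),.028),("HMtop",(448.5,50),.038)]: print(n,atz(p,q,z,T).round(4)[:2])
E
python3 e.py
```

```text
[ 0.5283 -0.2747] 0.0134 99.8
[ 0.526  -0.2615] 0.0142 33.9
[ 0.5378 -0.2537] 0.013 -30.2
screws [[ 0.5123 -0.286 ]
 [ 0.5185 -0.2425]
 [ 0.5625 -0.2484]] [ 0.5374 -0.2672]
collar [ 0.5353 -0.2657  0.041 ]
w4e [ 0.6051 -0.1082]
w3e [ 0.5992 -0.0081]
w2e [0.5931 0.0911]
w4b [ 0.7031 -0.1027]
w3b [ 0.697 -0.003]
w2b [0.6911 0.0971]
HRbore [ 0.4043 -0.2051]
HRtop [ 0.4035 -0.204 ]
HM [0.4305 0.0164]
HMtop [0.429 0.011]
```

```bash
python3 -m pendant '[[[0,-0.134,0.147,0,0,0,0.3],[0,-0.134,0.147,0,0,0,0.3],[0,-0.134,0.147,0,0,0,0.3],[0,0,0,0.217,0,0,0.3],[0.24,0,0,0,0,0,0.3],[0.24,0,0,0,0,0,0.3],[0.24,0,0,0,0,0,0.3],[0,0,0,0,0,0,0.3]]]'; python3 w.py w2 gauge_grip:.072 
```

```text
clock: 4.13
eef_pos: [0.5335, -0.2618, 0.1423]
eef_rot: [0.686, 0.157, 0.693, -0.155]
wrist_force: [-1.0, -0.2, -0.2]
opening: 0.0554
4.1333 [ 0.5335 -0.2618  0.1423]
[[-0.009, 0.43, 0.903], [0.005, 0.903, -0.43], [-1.0, 0.0, -0.01]] [-0.46  0.42 -0.04  1.12  0.   -0.01]
[[0.43, -0.856, -0.286, 0.458], [0.903, 0.408, 0.136, -0.226], [0.0, -0.317, 0.949, 0.262]]
gauge_grip 0.84 [276.2 238.3] [ 0.5388 -0.2687  0.072 ]
```

View pics/w2.png

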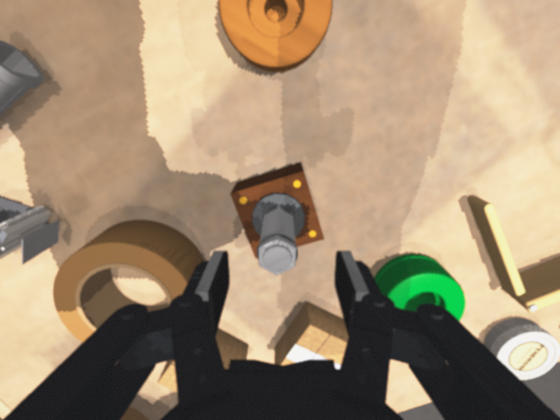

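```bash
python3 -m pendant '[[[0,-0.02,0.038,0,0,0,0.3],[0,0,0,0,0,0,0.3]]]'; python3 w.py w3 gauge_grip:.072; cat > d.py <<'E'
import cv2
c=cv2.imread("pics/w3.png")
cv2.imwrite("pics/w3a.png",cv2.resize(c[160:300,200:360],None,fx=4,fy=4,interpolation=cv2.INTER_CUBIC))
E
python3 d.py
```

```text
clock: 4.4
eef_pos: [0.5431, -0.2709, 0.1513]
eef_rot: [0.691, 0.156, 0.688, -0.157]
wrist_force: [0.5, -0.1, 0.1]
opening: 0.0555
4.4 [ 0.5431 -0.2709  0.1513]
[[0.004, 0.43, 0.903], [-0.002, 0.903, -0.43], [-1.0, -0.0, 0.005]] [-0.46  0.42 -0.01  1.13 -0.   -0.02]
[[0.431, -0.852, -0.299, 0.466], [0.903, 0.406, 0.143, -0.234], [-0.0, -0.331, 0.944, 0.269]]
gauge_grip 0.93 [284.  213.4] [ 0.5382 -0.267   0.072 ]
```

View pics/w3a.png

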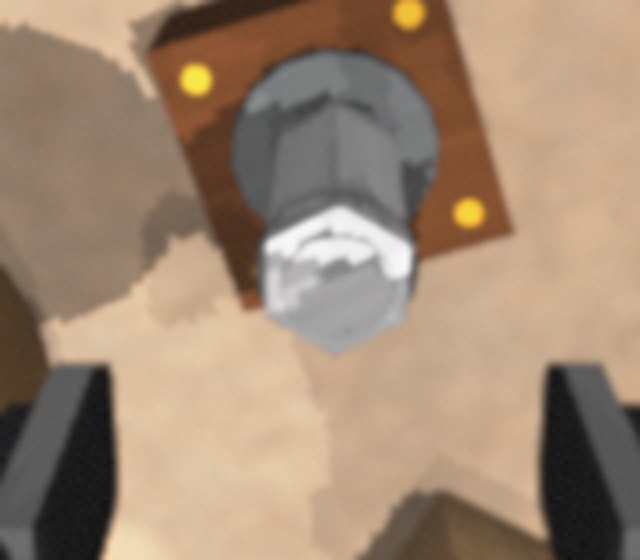

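```bash
python3 -m pendant '[[[0,0.015,-0.012,0,0,0,0.3],[0.117,0,0,0,0,0,0.3],[0.117,0,0,0,0,0,0.3],[0.117,0,0,0,0,0,0.3],[0.117,0,0,0,0,0,0.3],[0,0,0,0,0,0,0.3],[0,0,0,0,0,0,0.3],[0,0,0,0,0,0,0.3]]]'; python3 w.py w4
```

```text
clock: 5.17
eef_pos: [0.5409, -0.2674, 0.0794]
eef_rot: [0.69, 0.156, 0.689, -0.156]
wrist_force: [-0.8, -0.0, -0.2]
opening: 0.0558
5.1667 [ 0.5409 -0.2674  0.0794]
[[0.001, 0.431, 0.902], [-0.001, 0.902, -0.431], [-1.0, -0.0, 0.001]] [-0.46  0.48 -0.13  0.97 -0.   -0.01]
[[0.431, -0.853, -0.296, 0.464], [0.902, 0.407, 0.141, -0.231], [-0.0, -0.328, 0.945, 0.198]]
```

View pics/w4.png

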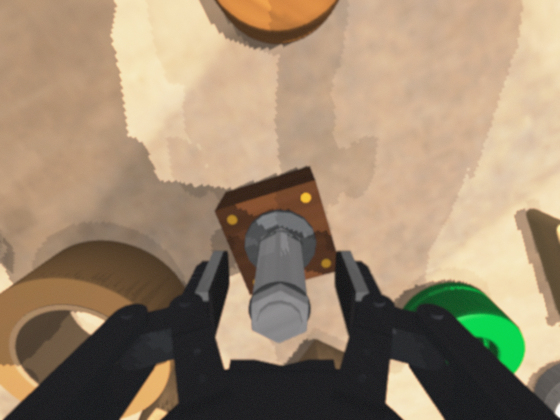

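The handle is centred between the jaws at column ~280, so I'll close.

```bash
python3 -m pendant '[[[0,0,0,0,0,0,-1],[0,0,0,0,0,0,-1],[0,0,0,0,0,0,-1],[0,0,0,0,0,0,-1],[0,0,0,0,0,0,-1],[0,0,0,0,0,0,-1]]]' 70; python3 w.py w5
```

```text
clock: 5.72
eef_pos: [0.5408, -0.2673, 0.0791]
eef_rot: [0.69, 0.156, 0.689, -0.156]
wrist_force: [-1.4, -0.3, 6.0]
opening: 0.0211
5.7167 [ 0.5408 -0.2673  0.0791]
[[0.001, 0.431, 0.902], [-0.001, 0.902, -0.431], [-1.0, -0.0, 0.001]] [-0.46  0.48 -0.13  0.97 -0.   -0.01]
[[0.431, -0.853, -0.296, 0.464], [0.902, 0.407, 0.141, -0.231], [-0.0, -0.328, 0.945, 0.197]]
```

View pics/w5.png

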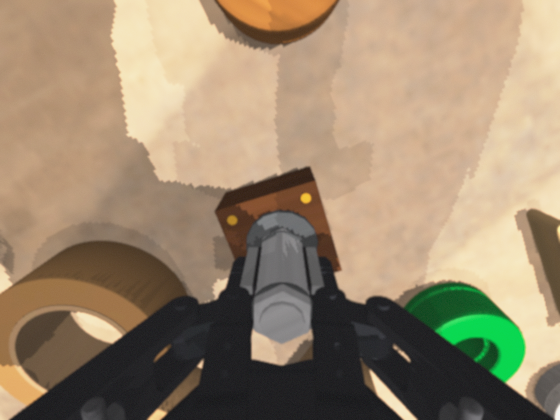

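```bash
python3 -m pendant '[[[-0.1,0,0,0,0,0,-1],[-0.18,0,0,0,0,0,-1],[-0.14,0,0,0,0,0,-1],[0,-0.003,-0.19,0,0,0,-1],[0,-0.003,-0.2,0,0,0,-1],[0,-0.003,-0.2,0,0,0,-1],[0,-0.003,-0.2,0,0,0,-1],[0,-0.003,-0.193,0,0,0,-1],[0,0,0,0,0,0,-1],[0,0,0,0,0,0,-1]]]'; cat > s.py <<'E'
from h import *
import sys
o=arm.get_obs(); print(o["clock"],o["eef_pos"].round(4),o["wrist_force"].round(1),o["opening"].round(4))
for n in sys.argv[2].split(","):
    p=arm.get_image(n); T=wristT(p,o) if n=="wrist" else None
    cv2.imwrite(f"pics/{sys.argv[1]}_{n}.png",p["color"])
    for a in sys.argv[3:]:
        nm,z=a.split(":")
        for r in arm.landmark_of(nm,p)[:4]: print(n,nm,round(r["score"],2),np.round(r["uv"],1),atz(p,r["uv"],float(z),T).round(4))
E
python3 s.py s6 scene,wrist,top gauge_tip:.066 gauge_grip:.134 holder_1_bore:.028
```

```text
clock: 6.6
eef_pos: [0.4052, -0.2051, 0.1415]
eef_rot: [0.69, 0.156, 0.69, -0.156]
wrist_force: [0.0, 0.2, -1.1]
opening: 0.0211Traceback (most recent call last):
  File "s.py", line 3, in <module>
    o=arm.get_obs(); print(o["clock"],o["eef_pos"].round(4),o["wrist_force"].round(1),o["opening"].round(4))
                                                                                      ^^^^^^^^^^^^^^^^^^
AttributeError: 'float' object has no attribute 'round'
```

```bash
sed -i 's/o\["opening"\].round(4)/round(float(o["opening"]),4)/; s/o\["clock"\],/o["clock"],np.round(o["torque"],2),/' s.py
python3 s.py s6 scene,wrist,top gauge_tip:.066 gauge_grip:.134 holder_1_bore:.028
```

```text
6.6 [-0.09 -0.08  0.02] [ 0.4052 -0.2051  0.1415] [ 0.   0.2 -1.1] 0.0211
scene holder_1_bore 0.74 [286.2 264.4] [4.277e-01 4.000e-04 2.800e-02]
scene holder_1_bore 0.7 [299.  180.2] [ 0.6857 -0.1998  0.028 ]
wrist gauge_tip 0.56 [283.1 220.3] [ 0.4029 -0.2032  0.066 ]
wrist gauge_grip 0.64 [278.7 277.5] [ 0.4029 -0.2059  0.134 ]
wrist holder_1_bore 0.81 [407.7 408.3] [ 0.668  -0.1835  0.028 ]
top gauge_grip 0.64 [364.1 250.3] [ 0.3963 -0.2096  0.134 ]
top gauge_grip 0.35 [267.5 238.4] [0.4267 0.0033 0.134 ]
top holder_1_bore 0.95 [264.3 235.9] [0.4349 0.0135 0.028 ]
top holder_1_bore 0.91 [342.2 140.7] [ 0.6743 -0.1891  0.028 ]
top holder_1_bore 0.73 [374.8 192. ] [ 0.5404 -0.2673  0.028 ]
```

View pics/s6_scene.png

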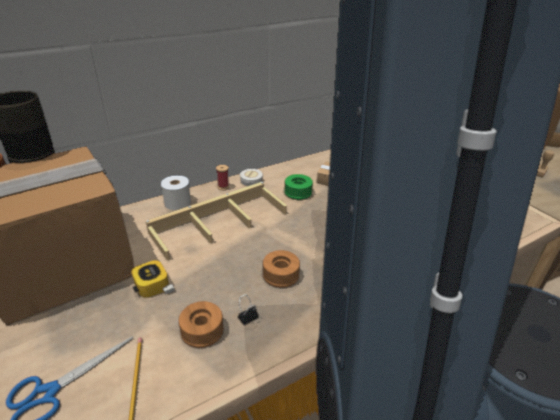

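View pics/s6_wrist.png

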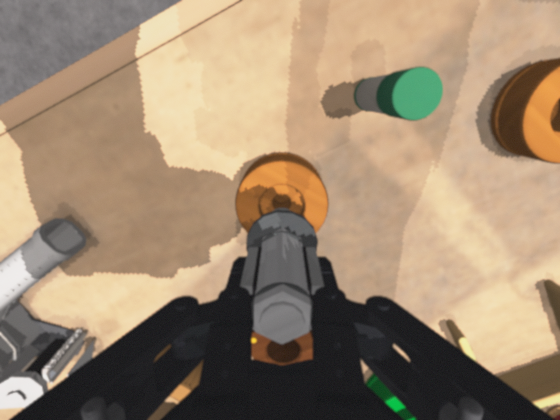

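```bash
cat > f.py <<'E'
from h import *
import sys
p=arm.get_image("wrist");o=arm.get_obs();T=wristT(p,o)
R=q2R(o["eef_rot"])
for a in sys.argv[1:]:
    u,v,z=map(float,a.split(",")); X=atz(p,(u,v),z,T); print(X.round(4),"rel tool",(R.T@(X-o["eef_pos"])).round(4))
E
python3 f.py 282,199,.038 282,152,.038 236,198,.038 328,198,.038 282,202,.028 283,236,.107 245,240,.107 320,240,.107
```

```text
[ 0.3982 -0.2017  0.038 ] rel tool [ 1.03e-01  1.00e-04 -9.10e-03]
[ 0.3653 -0.186   0.038 ] rel tool [ 1.031e-01  1.000e-04 -4.560e-02]
[ 0.3822 -0.2335  0.038 ] rel tool [ 0.1031 -0.0355 -0.0099]
[ 0.4128 -0.1692  0.038 ] rel tool [ 0.103   0.0357 -0.0099]
[ 0.4037 -0.2043  0.028 ] rel tool [ 1.13e-01  1.00e-04 -3.00e-03]
[ 0.3968 -0.2005  0.107 ] rel tool [ 0.034   0.0005 -0.0109]
[ 0.3898 -0.2207  0.107 ] rel tool [ 0.0341 -0.0207 -0.0085]
[ 0.4079 -0.1828  0.107 ] rel tool [ 0.034   0.0212 -0.0085]
```

```bash
cat > d.py <<'E'
import cv2
c=cv2.imread("pics/s6_wrist.png")
cv2.imwrite("pics/s6a.png",cv2.resize(c[145:260,220:345],None,fx=6,fy=5.2,interpolation=cv2.INTER_CUBIC))
E
python3 d.py
```

```text
(no output)
```

View pics/s6a.png

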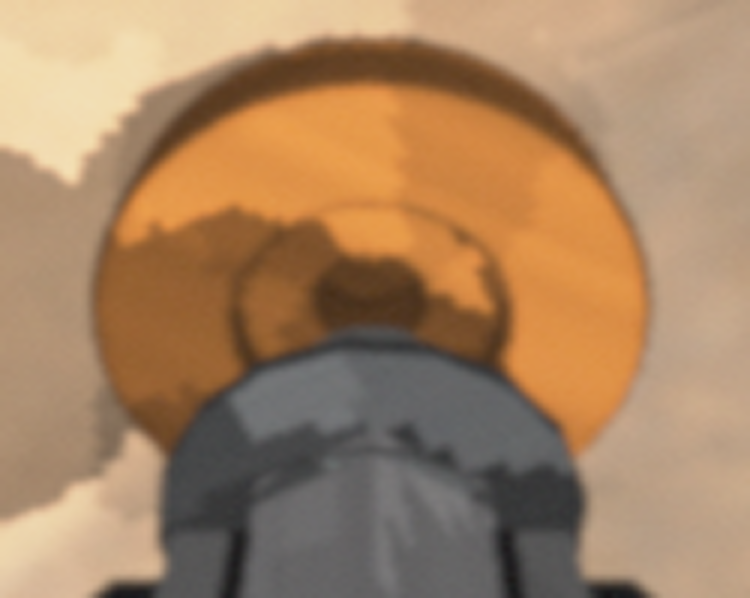

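```bash
python3 f.py 282,160.2,.038 282.5,183.7,.038 281.7,193.7,.028 282,211,.1035
```

```text
[ 0.3708 -0.1886  0.038 ] rel tool [ 1.031e-01  1.000e-04 -3.950e-02]
[ 0.3873 -0.196   0.038 ] rel tool [ 0.1031  0.0004 -0.0214]
[ 0.3971 -0.2014  0.028 ] rel tool [ 0.1131 -0.0002 -0.0101]
[ 0.3843 -0.1951  0.1035] rel tool [ 0.0376 -0.     -0.0245]
```

```bash
python3 -m pendant '[[[0.1,0,0,0,0,0,-1],[0.1,0,0,0,0,0,-1],[0.015,0,0,0,0,0,-1],[0.015,0,0,0,0,0,-1],[0.015,0,0,0,0,0,-1],[0,0,0,0,0,0,-1]]]';  python3 -m pendant '[[[0.012,0,0,0,0,0,-1],[0,0,0,0,0,0,-1]]]'; python3 -m pendant '[[[0.012,0,0,0,0,0,-1],[0,0,0,0,0,0,-1]]]'
```

```text
clock: 7.8
eef_pos: [0.4065, -0.2058, 0.1046]
eef_rot: [0.69, 0.156, 0.69, -0.156]
wrist_force: [-0.1, 0.5, -1.5]
opening: 0.0211
clock: 7.97
eef_pos: [0.4068, -0.2059, 0.103]
eef_rot: [0.69, 0.156, 0.689, -0.156]
wrist_force: [0.9, 0.4, -0.9]
opening: 0.0214
clock: 8.13
eef_pos: [0.4071, -0.206, 0.1028]
eef_rot: [0.691, 0.156, 0.689, -0.156]
wrist_force: [-4.2, 3.2, 21.3]
opening: 0.0211
```

Contact came at TCP z 0.1028, so the tip is at 28 mm, the cup floor. The thin end does not go in, which means left bay. I'll lift a little and draw the holder along by its cup.

```bash
python3 -m pendant '[[[-0.03,0,0,0,0,0,-1],[0,0.05,0.02,0,0,0,-1],[0,0.1,0.038,0,0,0,-1]]]';  python3 -m pendant '[[[0,0.13,0.05,0,0,0,-1],[0,0.13,0.05,0,0,0,-1],[0,0.13,0.05,0,0,0,-1],[0,0.13,0.05,0,0,0,-1],[0,0.13,0.05,0,0,0,-1],[0,0.13,0.05,0,0,0,-1],[0,0.1,0.04,0,0,0,-1],[0,0,0,0,0,0,-1]]]'; python3 s.py s7 top,wrist holder_1_bore:.028
```

```text
clock: 8.38
eef_pos: [0.4236, -0.1896, 0.1056]
eef_rot: [0.69, 0.156, 0.689, -0.157]
wrist_force: [0.0, -1.3, -3.2]
opening: 0.0211
clock: 9.05
eef_pos: [0.5293, -0.0899, 0.105]
eef_rot: [0.69, 0.156, 0.689, -0.155]
wrist_force: [0.3, 0.5, -2.0]
opening: 0.021
9.05 [ 0.03 -0.04  0.04] [ 0.5293 -0.0899  0.105 ] [ 0.3  0.5 -2. ] 0.021
top holder_1_bore 0.94 [265.  239.9] [0.425  0.0119 0.028 ]
wrist holder_1_bore 0.89 [374.4   7.3] [0.4331 0.0129 0.028 ]
```

View pics/s7_wrist.png

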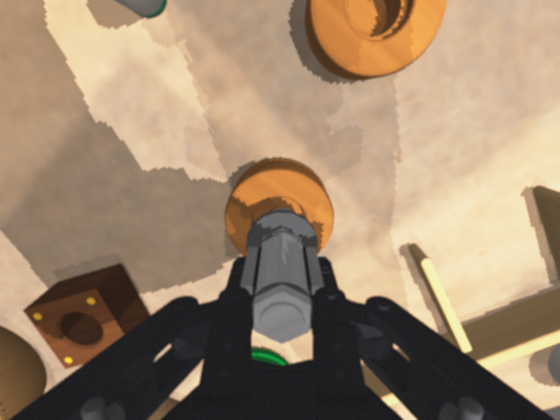

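View pics/s7_top.png

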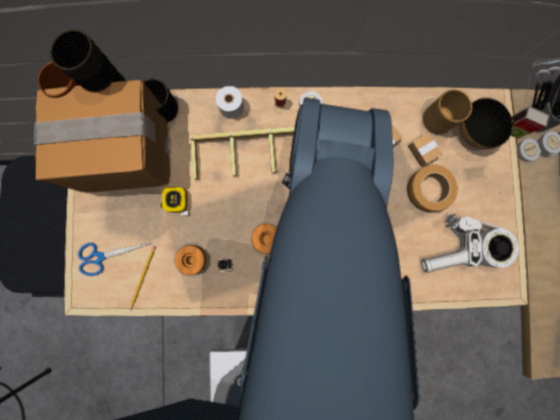

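```bash
python3 -m pendant '[[[0,0.06,-0.027,0,0,0,-1],[0,0.124,-0.057,0,0,0,-1],[0,0.124,-0.057,0,0,0,-1],[0,0.124,-0.057,0,0,0,-1],[0,0.124,-0.057,0,0,0,-1],[0,0.124,-0.057,0,0,0,-1],[0,0.124,-0.057,0,0,0,-1],[0,0.124,-0.057,0,0,0,-1],[0,0.124,-0.057,0,0,0,-1],[0,0.124,-0.057,0,0,0,-1]]]';  python3 -m pendant '[[[0,0.1,-0.046,0,0,0,-1],[0,0.06,-0.027,0,0,0,-1],[0,0.031,-0.015,0,0,0,-1],[0,0,0,0,0,0,-1]]]'; python3 s.py s8 scene,wrist holder_1_bore:.028
```

```text
clock: 10.08
eef_pos: [0.5291, 0.1028, 0.1054]
eef_rot: [0.69, 0.156, 0.69, -0.157]
wrist_force: [-1.2, -2.4, -2.0]
opening: 0.0209
clock: 10.42
eef_pos: [0.53, 0.1342, 0.1053]
eef_rot: [0.69, 0.156, 0.69, -0.156]
wrist_force: [0.4, 0.7, -2.2]
opening: 0.0213
10.4167 [ 0.01 -0.02  0.  ] [0.53   0.1342 0.1053] [ 0.4  0.7 -2.2] 0.0213
scene holder_1_bore 0.68 [280.4 263.5] [0.4357 0.009  0.028 ]
wrist holder_1_bore 0.68 [ 50.3 171.3] [0.4307 0.0124 0.028 ]
wrist holder_1_bore 0.45 [281.5 218.3] [0.5266 0.1355 0.028 ]
```

View pics/s8_wrist.png

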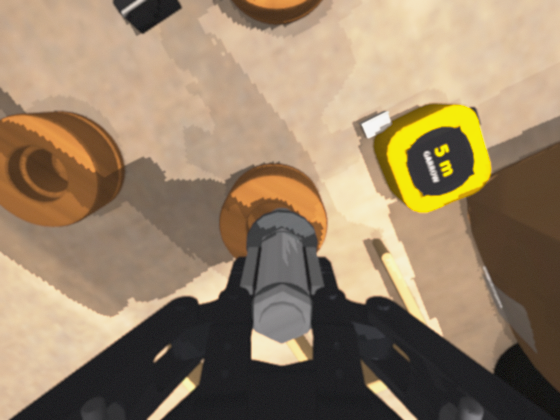

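View pics/s8_scene.png

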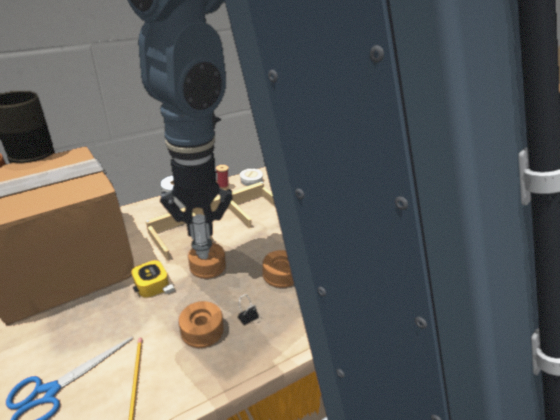

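```bash
python3 -m pendant '[[[0,0.03,0.05,0,0,0,-1],[0,0.051,0.091,0,0,0,-1],[0,0.051,0.091,0,0,0,-1],[0,0.051,0.091,0,0,0,-1],[0,0.051,0.091,0,0,0,-1],[0,0.04,0.07,0,0,0,-1],[0,0,0,0,0,0,-1]]]'; python3 s.py s9 wrist,scene holder_1_bore:.028
```

```text
clock: 11.2
eef_pos: [0.616, 0.1391, 0.1049]
eef_rot: [0.69, 0.157, 0.689, -0.156]
wrist_force: [-0.4, 0.3, -1.8]
opening: 0.0212
11.2 [-0.05  0.01 -0.01] [0.616  0.1391 0.1049] [-0.4  0.3 -1.8] 0.0212
scene holder_1_bore 0.69 [201.8 333.5] [0.3547 0.2094 0.028 ]
scene holder_1_bore 0.59 [285.7 265.9] [0.4245 0.0035 0.028 ]
```

View pics/s9_wrist.png

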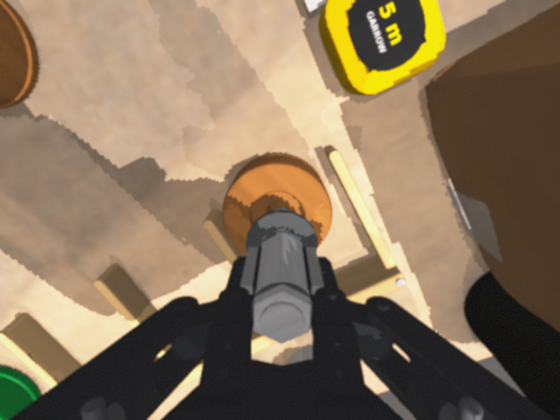

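```bash
python3 -c "
import cv2
c=cv2.imread('pics/s9_scene.png');cv2.imwrite('pics/s9c.png',cv2.resize(c[160:300,110:310],None,fx=3.8,fy=3.8,interpolation=2))"
```

```text
(no output)
```

View pics/s9c.png

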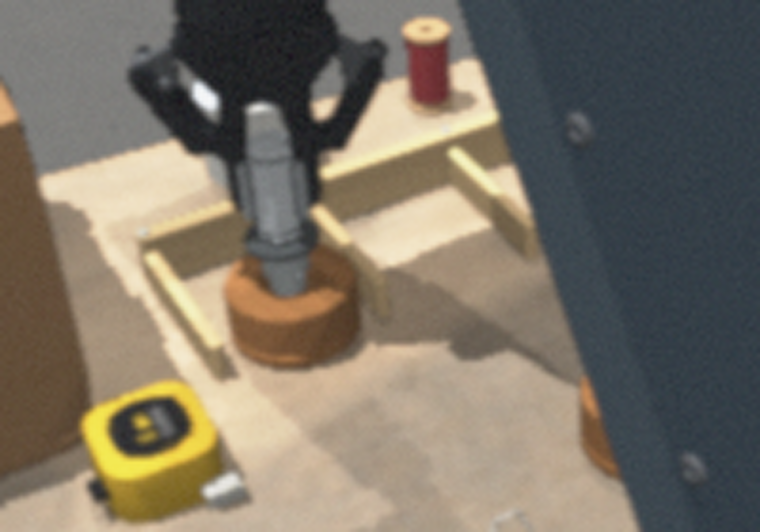

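```bash
python3 f.py 333,150,.026 395,268,.026 212,220,.026 276,160,.038 401,282,.036
```

```text
[0.5809 0.1914 0.026 ] rel tool [ 0.0792  0.0334 -0.0511]
[0.6828 0.1994 0.026 ] rel tool [0.0791 0.0846 0.0374]
[0.5899 0.0951 0.026 ] rel tool [ 0.0792 -0.0495 -0.0015]
[0.5686 0.1561 0.038 ] rel tool [ 0.0672 -0.0037 -0.047 ]
[0.6883 0.1984 0.036 ] rel tool [0.0691 0.086  0.0427]
```

```bash
python3 -m pendant '[[[0,0.046,0.071,0,0,0,-1],[0,0.046,0.071,0,0,0,-1],[0,0.046,0.071,0,0,0,-1],[0,0,0,0,0,0,-1],[0,0,0,0,0,0,-1]]]'; python3 s.py s10 wrist,scene
```

```text
clock: 11.87
eef_pos: [0.6507, 0.1444, 0.1051]
eef_rot: [0.69, 0.156, 0.69, -0.156]
wrist_force: [-1.0, -0.7, -2.2]
opening: 0.0209
11.8667 [0.02 0.04 0.01] [0.6507 0.1444 0.1051] [-1.  -0.7 -2.2] 0.0209
```

View pics/s10_wrist.png

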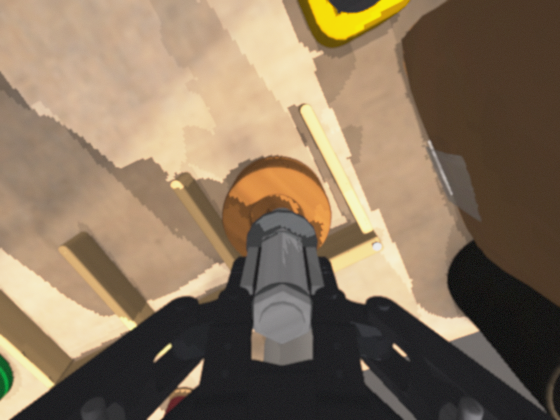

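```bash
python3 -c "
import cv2
c=cv2.imread('pics/s10_scene.png');cv2.imwrite('pics/s10c.png',cv2.resize(c[160:300,110:310],None,fx=3.8,fy=3.8,interpolation=2))"
```

```text
(no output)
```

View pics/s10c.png

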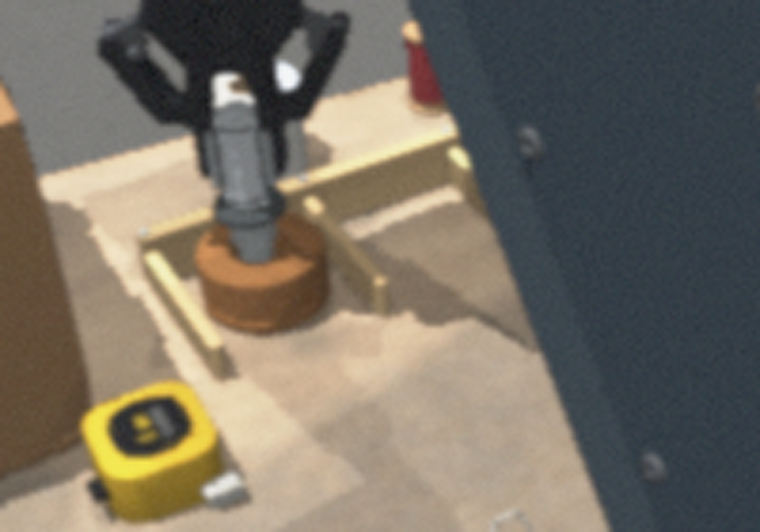

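```bash
python3 f.py 305,107,.026 176,182,.026 370,232,.026 275,163,.038 222,212,.03 331,212,.03
```

```text
[0.5859 0.1909 0.026 ] rel tool [ 0.0793  0.0144 -0.078 ]
[0.5927 0.0921 0.026 ] rel tool [ 0.0794 -0.0718 -0.0294]
[0.6845 0.198  0.026 ] rel tool [0.0793 0.0632 0.0079]
[0.6076 0.1597 0.038 ] rel tool [ 0.0673 -0.0044 -0.0451]
[0.6241 0.111  0.03  ] rel tool [ 0.0753 -0.0413 -0.0091]
[0.6564 0.1786 0.03  ] rel tool [ 0.0753  0.0337 -0.0091]
```

```bash
python3 -m pendant '[[[0,0.016,0.03,0,0,0,-1],[0,0,0,0,0,0,-1],[0,-0.014,-0.028,0,0,0,-1],[-0.12,0,0,0,0,0,-1],[-0.13,0,0,0,0,0,-1],[0,-0.1,-0.07,0,0,0,-1],[0,-0.209,-0.134,0,0,0,-1],[0,-0.209,-0.134,0,0,0,-1],[0,-0.209,-0.134,0,0,0,-1],[0,-0.209,-0.134,0,0,0,-1]]]';python3 -m pendant '[[[0,-0.209,-0.134,0,0,0,-1],[0,-0.209,-0.134,0,0,0,-1],[0,-0.09,-0.05,0,0,0,-1],[0,0,0,0,0,0,-1],[0,0,0,0,0,0,-1]]]'; python3 s.py s11 wrist,scene holder_1_bore:.028 ; python3 -c "
import cv2
c=cv2.imread('pics/s11_wrist.png');cv2.imwrite('pics/s11c.png',cv2.resize(c[145:260,220:345],None,fx=6,fy=5.2,interpolation=cv2.INTER_CUBIC))"
```

```text
clock: 12.85
eef_pos: [0.5069, 0.0564, 0.1426]
eef_rot: [0.69, 0.156, 0.69, -0.156]
wrist_force: [0.5, -0.8, -2.1]
opening: 0.0212
clock: 13.27
eef_pos: [0.4326, 0.0084, 0.1433]
eef_rot: [0.69, 0.157, 0.689, -0.156]
wrist_force: [0.5, 1.1, -1.8]
opening: 0.0213
13.2667 [-0.01 -0.07  0.02] [0.4326 0.0084 0.1433] [ 0.5  1.1 -1.8] 0.0213
wrist holder_1_bore 0.82 [285.4 201.5] [0.4316 0.0122 0.028 ]
wrist holder_1_bore 0.38 [371.6  66.3] [0.3663 0.1107 0.028 ]
scene holder_1_bore 0.72 [284.6 264.5] [0.4291 0.0033 0.028 ]
scene holder_1_bore 0.38 [298.4 180. ] [ 0.6873 -0.199   0.028 ]
```

View pics/s11c.png

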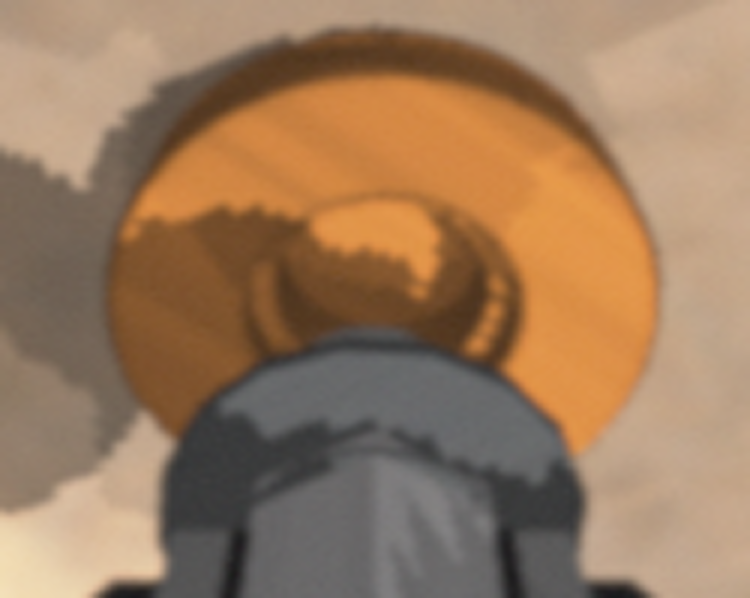

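View pics/s11_scene.png

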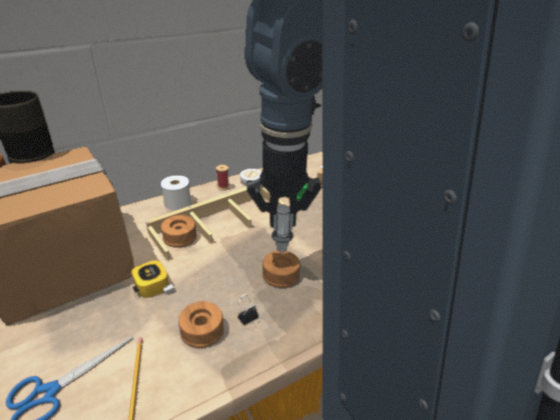

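```bash
python3 f.py 283.5,159,.038 284,182.3,.038 237.5,200,.038 329.5,200,.038 282,210.8,.105 247.2,238,.105 317,238,.105
```

```text
[0.3982 0.0275 0.038 ] rel tool [ 0.1047  0.0012 -0.0401]
[0.4147 0.0202 0.038 ] rel tool [ 0.1047  0.0016 -0.022 ]
[ 0.412  -0.0188  0.038 ] rel tool [ 0.1047 -0.0347 -0.0077]
[0.443  0.0461 0.038 ] rel tool [ 0.1047  0.0372 -0.0077]
[0.4117 0.0198 0.105 ] rel tool [ 0.0377 -0.     -0.0246]
[ 0.4182 -0.0053  0.105 ] rel tool [ 0.0377 -0.0199 -0.0079]
[0.4353 0.0307 0.105 ] rel tool [ 0.0377  0.02   -0.0079]
```

```bash
python3 -m pendant '[[[0.1,0.0085,0,0,0,0,-1],[0.1,0,0,0,0,0,-1],[0.02,0,0,0,0,0,-1],[0.02,0,0,0,0,0,-1],[0.02,0,0,0,0,0,-1],[0,0,0,0,0,0,-1]]]';  python3 -m pendant '[[[0.02,0,0,0,0,0,-1],[0.02,0,0,0,0,0,-1],[0,0,0,0,0,0,-1]]]'
```

```text
clock: 14.02
eef_pos: [0.4339, 0.0101, 0.1037]
eef_rot: [0.69, 0.156, 0.69, -0.156]
wrist_force: [-0.6, 0.2, -1.4]
opening: 0.0209
clock: 14.27
eef_pos: [0.4336, 0.0099, 0.0975]
eef_rot: [0.69, 0.156, 0.69, -0.156]
wrist_force: [0.5, -0.1, -2.9]
opening: 0.0212
```

```bash
python3 -m pendant '[[[0.02,0,0,0,0,0,-1],[0.02,0,0,0,0,0,-1],[0.01,0,0,0,0,0,-1],[0,0,0,0,0,0,-1]]]';  python3 -m pendant '[[[0.013,0,0,0,0,0,-1],[0.013,0,0,0,0,0,-1],[0,0,0,0,0,0,-1]]]'
```

```text
clock: 14.6
eef_pos: [0.4334, 0.0099, 0.0899]
eef_rot: [0.689, 0.156, 0.69, -0.156]
wrist_force: [-0.1, 0.8, -1.4]
opening: 0.0211
clock: 14.85
eef_pos: [0.4335, 0.0099, 0.0861]
eef_rot: [0.689, 0.156, 0.69, -0.156]
wrist_force: [-0.1, -0.3, -1.5]
opening: 0.0212
```

The thick step is already below the mouth (0.086 < 0.089) with no force, so I'll continue to the seat.

```bash
python3 -m pendant '[[[0.013,0,0,0,0,0,-1],[0.01,0,0,0,0,0,-1],[0,0,0,0,0,0,-1]]]';  python3 -m pendant '[[[0.01,0,0,0,0,0,-1],[0.006,0,0,0,0,0,-1],[0,0,0,0,0,0,-1]]]'; python3 s.py s12 scene,wrist
```

```text
clock: 15.1
eef_pos: [0.4335, 0.0099, 0.0826]
eef_rot: [0.69, 0.156, 0.69, -0.156]
wrist_force: [0.2, 0.4, -2.0]
opening: 0.0209
clock: 15.35
eef_pos: [0.4337, 0.0099, 0.081]
eef_rot: [0.69, 0.156, 0.689, -0.156]
wrist_force: [-2.9, -1.2, 6.2]
opening: 0.021
15.35 [0.03 0.47 0.06] [0.4337 0.0099 0.081 ] [-2.9 -1.2  6.2] 0.021
```

View pics/s12_wrist.png

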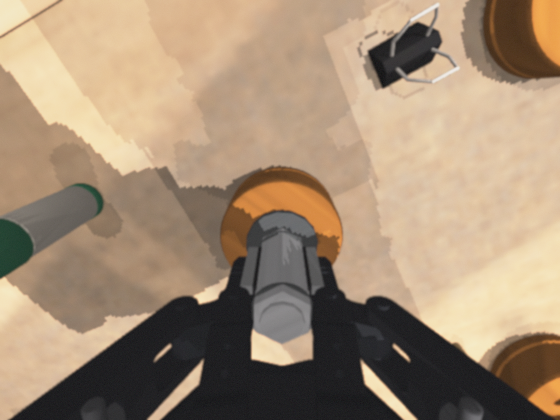

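Gauge fully seated with the collar on the rim at TCP z 0.081, so the thick step goes in: right bay.

```bash
python3 -m pendant '[[[-0.03,0,0,0,0,0,-1],[0,-0.008,0.05,0,0,0,-1],[0,-0.022,0.147,0,0,0,-1],[0,-0.022,0.147,0,0,0,-1],[0,-0.022,0.147,0,0,0,-1],[0,-0.022,0.147,0,0,0,-1],[0,-0.022,0.147,0,0,0,-1],[0,-0.014,0.1,0,0,0,-1],[0,0,0,0,0,0,-1]]]';  python3 s.py s13 scene,wrist
```

```text
clock: 16.2
eef_pos: [0.548, -0.067, 0.0848]
eef_rot: [0.69, 0.157, 0.689, -0.157]
wrist_force: [0.5, 0.7, -2.4]
opening: 0.0212
16.2 [-0.06 -0.03  0.03] [ 0.548  -0.067   0.0848] [ 0.5  0.7 -2.4] 0.0212
```

View pics/s13_wrist.png

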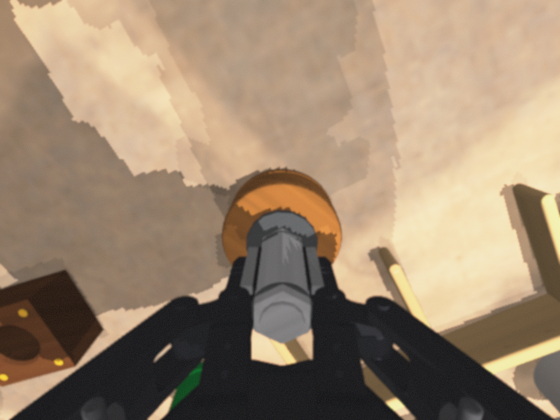

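```bash
python3 f.py 387,252,.026 281,179,.038 222,228,.03 342,228,.03; python3 -c "
import cv2
c=cv2.imread('pics/s13_scene.png');cv2.imwrite('pics/s13c.png',cv2.resize(c[140:300,150:350],None,fx=3.7,fy=3.7,interpolation=2))"
```

```text
[ 0.5858 -0.0083  0.026 ] rel tool [0.0587 0.0692 0.0126]
[ 0.508  -0.0484  0.038 ] rel tool [ 0.0467 -0.0006 -0.0403]
[ 0.5226 -0.0964  0.03  ] rel tool [ 0.0547 -0.0376 -0.0064]
[ 0.555  -0.0285  0.03  ] rel tool [ 0.0547  0.0376 -0.0064]
```

View pics/s13c.png

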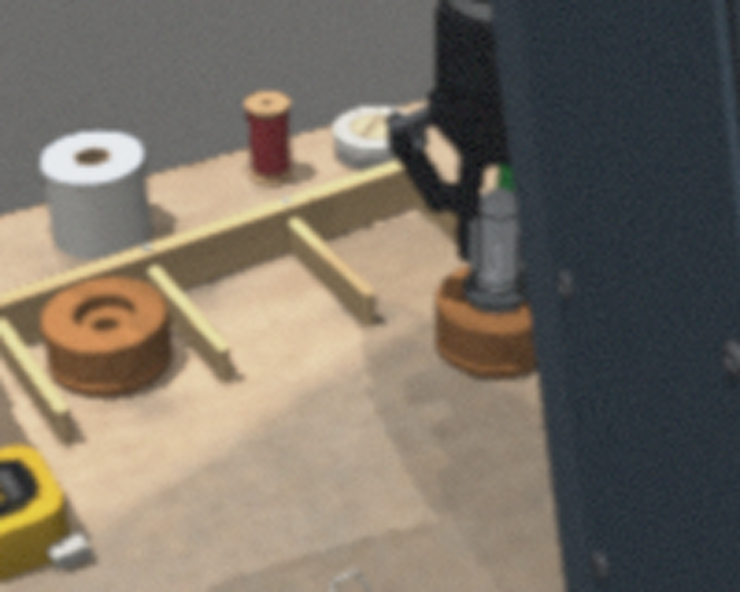

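```bash
python3 -m pendant '[[[0,0.05,0.06,0,0,0,-1],[0,0.065,0.09,0,0,0,-1],[0,0.06,0.094,0,0,0,-1],[0,0.056,0.094,0,0,0,-1],[0,0.03,0.05,0,0,0,-1],[0,0,0,0,0,0,-1]]]';  python3 s.py s14 scene,wrist
```

```text
clock: 16.85
eef_pos: [0.6151, -0.0542, 0.0849]
eef_rot: [0.69, 0.156, 0.69, -0.156]
wrist_force: [-0.2, 0.1, -2.6]
opening: 0.0208
16.85 [-0.    0.   -0.03] [ 0.6151 -0.0542  0.0849] [-0.2  0.1 -2.6] 0.0208
```

View pics/s14_wrist.png

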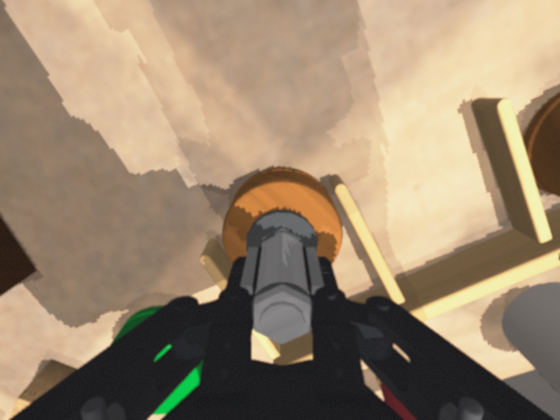

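```bash
python3 f.py 340,184,.026 398,298,.026 206,258,.026 281,178,.038 342,225,.03
```

```text
[ 0.5977 -0.0081  0.026 ] rel tool [ 0.0589  0.0354 -0.0339]
[ 0.6917 -0.0027  0.026 ] rel tool [0.0587 0.0808 0.0487]
[ 0.6068 -0.1076  0.026 ] rel tool [ 0.0589 -0.0505  0.0172]
[ 0.5759 -0.0376  0.038 ] rel tool [ 0.0469 -0.0006 -0.0409]
[ 0.6216 -0.0172  0.03  ] rel tool [ 0.0548  0.0375 -0.0084]
```

```bash
python3 -m pendant '[[[0,0.026,0.074,0,0,0,-1],[0,0.032,0.074,0,0,0,-1],[0,0.035,0.074,0,0,0,-1],[0,0.035,0.074,0,0,0,-1],[0,0,0,0,0,0,-1],[0,0,0,0,0,0,-1]]]';  python3 s.py s15 scene,wrist
```

```text
clock: 17.5
eef_pos: [0.6619, -0.0567, 0.0848]
eef_rot: [0.689, 0.156, 0.69, -0.156]
wrist_force: [0.1, -0.1, -2.2]
opening: 0.0213
17.5 [ 0.   -0.02 -0.02] [ 0.6619 -0.0567  0.0848] [ 0.1 -0.1 -2.2] 0.0213
```

View pics/s15_wrist.png

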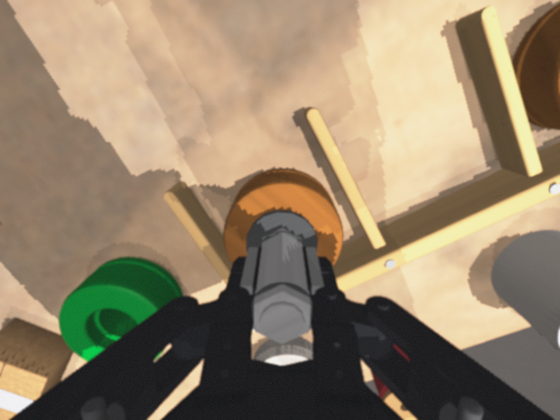

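```bash
python3 f.py 313,111,.026 380,244,.026 174,195,.026 282,180,.038 387,264,.036
```

```text
[ 0.6    -0.0079  0.026 ] rel tool [ 0.0591  0.0175 -0.0766]
[ 0.6954 -0.0018  0.026 ] rel tool [0.059  0.0641 0.0069]
[ 0.6087 -0.1053  0.026 ] rel tool [ 0.0591 -0.0667 -0.0267]
[ 0.6258 -0.0396  0.038 ] rel tool [ 0.0471 -0.     -0.0396]
[ 0.7044 -0.0036  0.036 ] rel tool [0.049  0.0663 0.0158]
```

```bash
python3 -m pendant '[[[-0.1,0,0,0,0,0,-1],[-0.14,0,0,0,0,0,-1],[-0.14,0,0,0,0,0,-1],[0,0.033,-0.11,0,0,0,-1],[0,0.066,-0.22,0,0,0,-1],[0,0.066,-0.22,0,0,0,-1],[0,0.066,-0.22,0,0,0,-1],[0,0.066,-0.22,0,0,0,-1],[0,0.066,-0.22,0,0,0,-1],[0,0.066,-0.22,0,0,0,-1]]]';python3 -m pendant '[[[0,0.066,-0.22,0,0,0,-1],[0,0.066,-0.22,0,0,0,-1],[0,0.066,-0.22,0,0,0,-1],[0,0.066,-0.22,0,0,0,-1],[0,0.032,-0.105,0,0,0,-1],[0,0,0,0,0,0,-1],[0,0,0,0,0,0,-1]]]'; python3 s.py s16 wrist,scene holder_1_bore:.028 ; python3 -c "
import cv2
c=cv2.imread('pics/s16_wrist.png');cv2.imwrite('pics/s16c.png',cv2.resize(c[145:260,220:345],None,fx=6,fy=5.2,interpolation=cv2.INTER_CUBIC))"
```

```text
clock: 18.48
eef_pos: [0.4946, 0.0944, 0.1422]
eef_rot: [0.69, 0.156, 0.69, -0.156]
wrist_force: [0.7, -0.1, -1.8]
opening: 0.0211
clock: 19.07
eef_pos: [0.3816, 0.1978, 0.1423]
eef_rot: [0.69, 0.155, 0.69, -0.155]
wrist_force: [0.5, 0.3, -2.6]
opening: 0.0207
19.0667 [ 0.   -0.    0.02] [0.3816 0.1978 0.1423] [ 0.5  0.3 -2.6] 0.0207
scene holder_1_bore 0.97 [259.  200.6] [ 0.6527 -0.0624  0.028 ]
scene holder_1_bore 0.77 [297.9 180.2] [ 0.6871 -0.1973  0.028 ]
scene holder_1_bore 0.74 [255.1 206.3] [ 0.636  -0.0426  0.028 ]
scene holder_1_bore 0.61 [178.9 236.4] [0.6158 0.1531 0.028 ]
```

View pics/s16c.png

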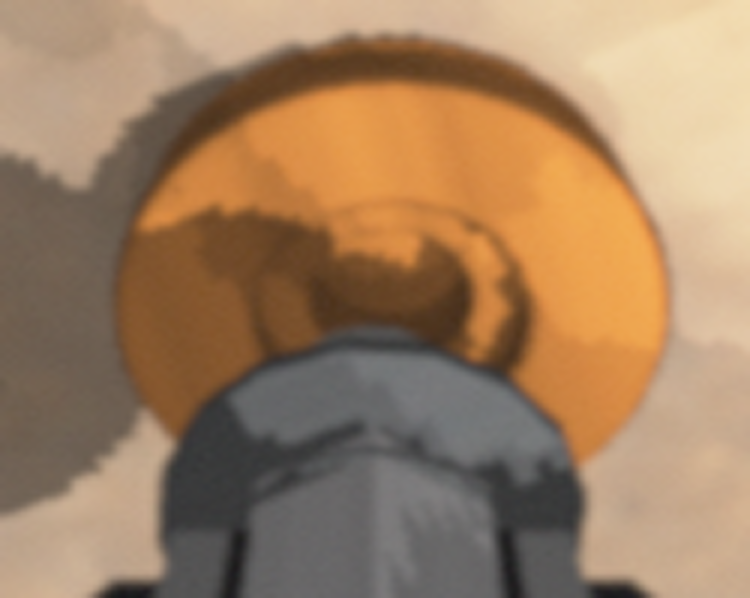

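View pics/s16_scene.png

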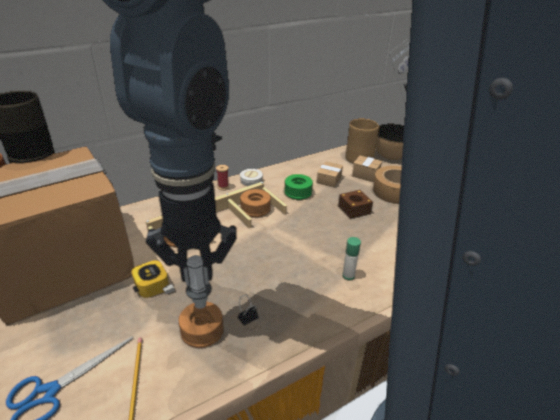

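```bash
python3 f.py 285.5,160.5,.038 285.2,183.8,.038 239.7,202,.038 331.3,202,.038 285,202,.028 282,211,.104 247.2,238,.104 317,238,.104
```

```text
[0.3491 0.2163 0.038 ] rel tool [ 0.104   0.0027 -0.0391]
[0.3653 0.2083 0.038 ] rel tool [ 0.104   0.0025 -0.021 ]
[0.3633 0.1699 0.038 ] rel tool [ 0.104  -0.033  -0.0063]
[0.3942 0.2344 0.038 ] rel tool [ 0.104   0.0386 -0.0063]
[0.3818 0.2004 0.028 ] rel tool [ 0.114   0.0025 -0.0027]
[0.3612 0.2075 0.104 ] rel tool [ 0.038  -0.     -0.0243]
[0.3675 0.1823 0.104 ] rel tool [ 0.038  -0.02   -0.0078]
[0.3848 0.2184 0.104 ] rel tool [ 0.038   0.02   -0.0078]
```

```bash
python3 -m pendant '[[[0.1,0.018,0.005,0,0,0,-1],[0.1,0,0,0,0,0,-1],[0.02,0,0,0,0,0,-1],[0.02,0,0,0,0,0,-1],[0.01,0,0,0,0,0,-1],[0,0,0,0,0,0,-1]]]';  python3 -m pendant '[[[0.01,0,0,0,0,0,-1],[0.01,0,0,0,0,0,-1],[0,0,0,0,0,0,-1]]]'
```

```text
clock: 19.82
eef_pos: [0.3847, 0.1995, 0.1047]
eef_rot: [0.69, 0.156, 0.69, -0.156]
wrist_force: [-0.6, 0.1, -2.7]
opening: 0.021
clock: 20.07
eef_pos: [0.3845, 0.1997, 0.1016]
eef_rot: [0.69, 0.156, 0.69, -0.156]
wrist_force: [0.9, 0.5, -2.3]
opening: 0.0212
```

```bash
python3 -m pendant '[[[0.01,0,0,0,0,0,-1],[0.01,0,0,0,0,0,-1],[0,0,0,0,0,0,-1]]]';  python3 -m pendant '[[[0.015,0,0,0,0,0,-1],[0.015,0,0,0,0,0,-1],[0,0,0,0,0,0,-1]]]'
```

```text
clock: 20.32
eef_pos: [0.3843, 0.1996, 0.0983]
eef_rot: [0.69, 0.156, 0.69, -0.156]
wrist_force: [0.2, 0.2, -1.7]
opening: 0.0212
clock: 20.57
eef_pos: [0.3842, 0.1996, 0.0936]
eef_rot: [0.689, 0.156, 0.69, -0.156]
wrist_force: [-0.2, -0.3, -1.3]
opening: 0.0212
```

The thin end is in. I'll continue to where the thick step should meet the floor, about z 0.089.

```bash
python3 -m pendant '[[[0.012,0,0,0,0,0,-1],[0.01,0,0,0,0,0,-1],[0,0,0,0,0,0,-1]]]';  python3 -m pendant '[[[0.01,0,0,0,0,0,-1],[0.008,0,0,0,0,0,-1],[0,0,0,0,0,0,-1]]]'
```

```text
clock: 20.82
eef_pos: [0.3843, 0.1996, 0.0904]
eef_rot: [0.69, 0.156, 0.69, -0.156]
wrist_force: [0.1, 0.5, -2.2]
opening: 0.0216
clock: 21.07
eef_pos: [0.3846, 0.1997, 0.0889]
eef_rot: [0.69, 0.156, 0.689, -0.156]
wrist_force: [-3.9, -2.0, 13.2]
opening: 0.0213
```

Stopped with 13 N at 0.0889, with the thick step on the cup floor: middle bay.

```bash
python3 -m pendant '[[[-0.03,0,0,0,0,0,-1],[0,-0.013,0.065,0,0,0,-1],[0,-0.027,0.131,0,0,0,-1],[0,-0.027,0.131,0,0,0,-1],[0,-0.027,0.131,0,0,0,-1],[0,-0.027,0.131,0,0,0,-1],[0,-0.027,0.131,0,0,0,-1]]]';python3 -m pendant '[[[0,-0.067,0.113,0,0,0,-1],[0,-0.067,0.113,0,0,0,-1],[0,-0.067,0.113,0,0,0,-1],[0,-0.067,0.113,0,0,0,-1],[0,-0.067,0.113,0,0,0,-1],[0,-0.065,0.113,0,0,0,-1],[0,0,0,0,0,0,-1],[0,0,0,0,0,0,-1]]]'; python3 s.py s17 wrist,scene
```

```text
clock: 21.65
eef_pos: [0.4731, 0.1322, 0.0924]
eef_rot: [0.689, 0.156, 0.69, -0.156]
wrist_force: [-1.3, 2.4, -1.2]
opening: 0.0213
clock: 22.32
eef_pos: [0.5392, 0.0338, 0.0923]
eef_rot: [0.69, 0.157, 0.689, -0.157]
wrist_force: [1.7, -0.8, -1.7]
opening: 0.0211
22.3167 [-0.27 -0.26 -0.05] [0.5392 0.0338 0.0923] [ 1.7 -0.8 -1.7] 0.0211
```

View pics/s17_wrist.png

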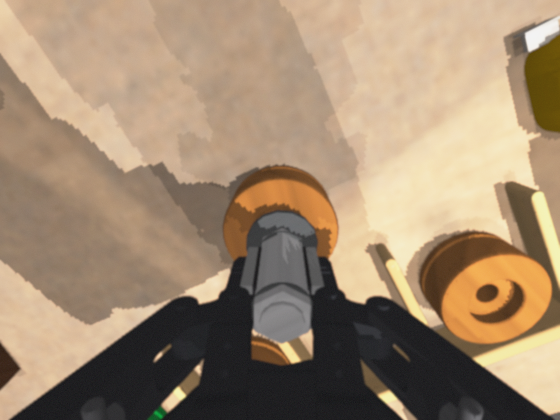

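View pics/s17_scene.png

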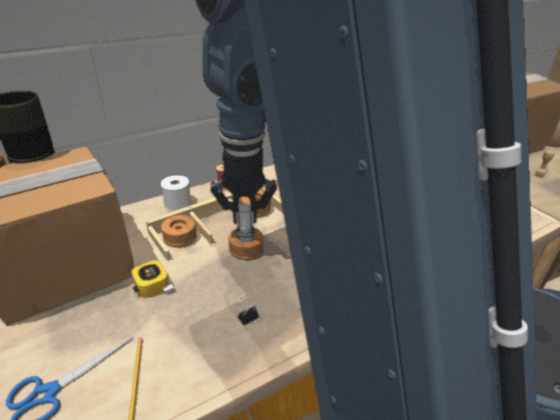

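```bash
python3 -m pendant '[[[0,0.04,0.06,0,0,0,-1],[0,0.058,0.096,0,0,0,-1],[0,0.057,0.096,0,0,0,-1],[0,0.056,0.096,0,0,0,-1],[0,0.03,0.05,0,0,0,-1],[0,0,0,0,0,0,-1],[0,0,0,0,0,0,-1]]]';  python3 s.py s18 wrist
```

```text
clock: 23.0
eef_pos: [0.6071, 0.0426, 0.0921]
eef_rot: [0.689, 0.156, 0.69, -0.156]
wrist_force: [0.8, -0.6, -3.5]
opening: 0.021
23.0 [ 0.02 -0.18 -0.02] [0.6071 0.0426 0.0921] [ 0.8 -0.6 -3.5] 0.021
```

View pics/s18_wrist.png

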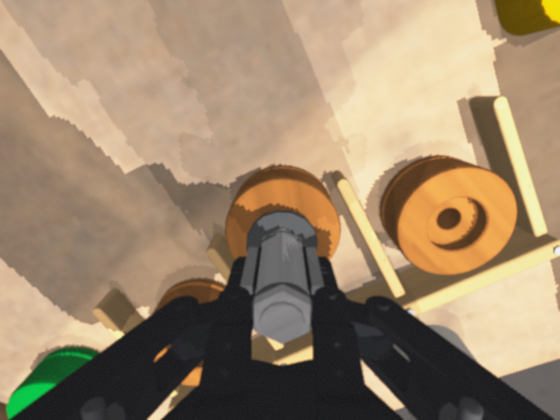

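```bash
python3 f.py 342,180,.026 402,293,.026 214,250,.026 282,177,.038 228,220,.032 339,220,.032
```

```text
[0.592  0.0913 0.026 ] rel tool [ 0.0664  0.038  -0.0343]
[0.6892 0.0989 0.026 ] rel tool [0.0663 0.0866 0.0501]
[ 0.6005 -0.0064  0.026 ] rel tool [ 0.0664 -0.0466  0.0154]
[0.5711 0.0593 0.038 ] rel tool [ 0.0544 -0.     -0.0395]
[0.5833 0.0151 0.032 ] rel tool [ 0.0604 -0.0346 -0.0095]
[0.6139 0.0793 0.032 ] rel tool [ 0.0604  0.0365 -0.0095]
```

```bash
python3 -m pendant '[[[0,0.04,0.073,0,0,0,-1],[0,0.04,0.073,0,0,0,-1],[0,0.04,0.073,0,0,0,-1],[0,0.038,0.073,0,0,0,-1],[0,0,0,0,0,0,-1],[0,0,0,0,0,0,-1]]]';  python3 s.py s19 wrist
```

```text
clock: 23.6
eef_pos: [0.657, 0.0445, 0.0925]
eef_rot: [0.69, 0.156, 0.69, -0.156]
wrist_force: [0.7, -0.3, -2.2]
opening: 0.0215
23.6 [ 0.01 -0.3  -0.04] [0.657  0.0445 0.0925] [ 0.7 -0.3 -2.2] 0.0215
```

View pics/s19_wrist.png

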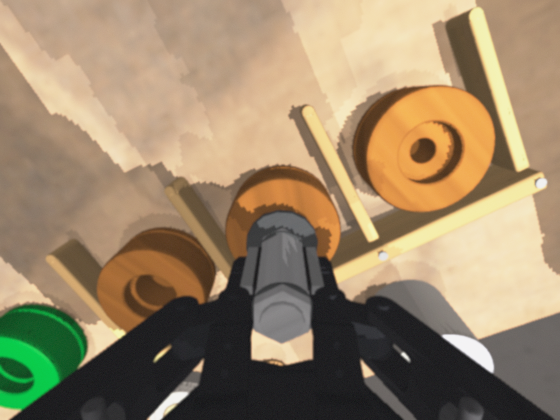

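```bash
python3 -m pendant '[[[-0.1,0,0,0,0,0,-1],[-0.14,0,0,0,0,0,-1],[-0.13,0,0,0,0,0,-1],[0,-0.12,0.011,0,0,0,-1],[0,-0.245,0.022,0,0,0,-1],[0,-0.245,0.022,0,0,0,-1],[0,-0.245,0.022,0,0,0,-1],[0,-0.245,0.022,0,0,0,-1],[0,-0.245,0.022,0,0,0,-1],[0,-0.245,0.022,0,0,0,-1]]]';python3 -m pendant '[[[0,-0.245,0.022,0,0,0,-1],[0,-0.245,0.022,0,0,0,-1],[0,-0.125,0.011,0,0,0,-1],[0,0,0,0,0,0,-1],[0,0,0,0,0,0,-1],[0,0,0,0,0,0,-1]]]'; python3 s.py s20 wrist,scene stand_top:.036;  python3 -c "
import cv2
c=cv2.imread('pics/s20_wrist.png');cv2.imwrite('pics/s20c.png',cv2.resize(c[145:260,220:345],None,fx=6,fy=5.2,interpolation=cv2.INTER_CUBIC))"
```

```text
clock: 24.48
eef_pos: [0.5719, -0.1809, 0.1483]
eef_rot: [0.69, 0.156, 0.69, -0.156]
wrist_force: [-0.1, -0.1, -1.7]
opening: 0.0208
clock: 24.98
eef_pos: [0.5412, -0.266, 0.1481]
eef_rot: [0.69, 0.156, 0.69, -0.156]
wrist_force: [-0.9, 0.3, -2.0]
opening: 0.0206
24.9833 [ 0.03 -0.03 -0.03] [ 0.5412 -0.266   0.1481] [-0.9  0.3 -2. ] 0.0206
wrist stand_top 0.69 [278.3 204.4] [ 0.5387 -0.268   0.036 ]
wrist stand_top 0.69 [279.  218.9] [ 0.5505 -0.273   0.036 ]
```

View pics/s20c.png

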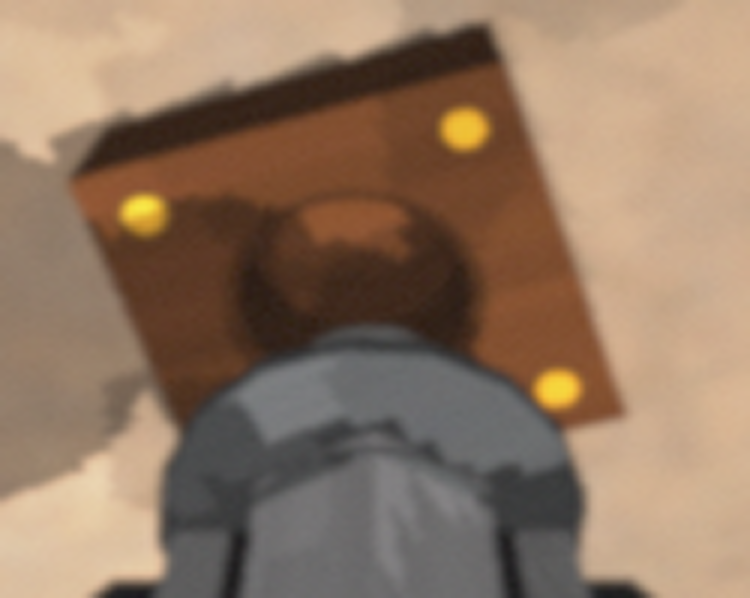

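View pics/s20_scene.png

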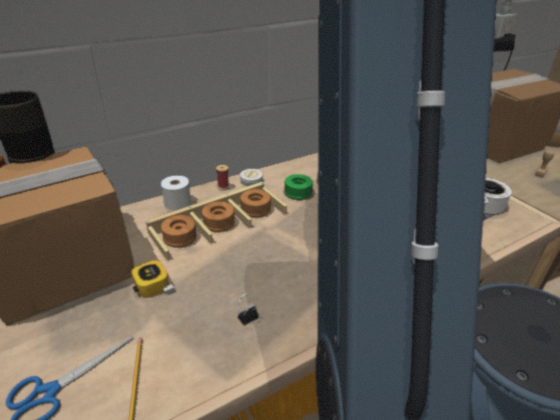

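```bash
python3 f.py 278.5,202.6,.036 279.5,182.3,.036 244.2,186.1,.036 312.8,219.3,.036
```

```text
[ 0.5383 -0.2669  0.036 ] rel tool [ 0.1121 -0.0028 -0.0029]
[ 0.5232 -0.2588  0.036 ] rel tool [ 0.1121 -0.0019 -0.0199]
[ 0.514  -0.2855  0.036 ] rel tool [ 0.1121 -0.03   -0.0168]
[ 0.5636 -0.2477  0.036 ] rel tool [0.112  0.0255 0.0118]
```

```bash
python3 -m pendant '[[[0.05,-0.011,0,0,0,0,-1],[0.1,0,0,0,0,0,-1],[0.05,0,0,0,0,0,-1],[0.03,0,0,0,0,0,-1],[0.03,0,0,0,0,0,-1],[0,0,0,0,0,0,-1]]]';python3 -m pendant '[[[0.04,0,0,0,0,0,-1],[0.04,0,0,0,0,0,-1],[0.04,0,0,0,0,0,-1],[0,0,0,0,0,0,-1]]]'
```

```text
clock: 25.73
eef_pos: [0.5407, -0.2679, 0.1081]
eef_rot: [0.689, 0.156, 0.69, -0.156]
wrist_force: [0.0, 0.5, -1.9]
opening: 0.0211
clock: 26.07
eef_pos: [0.5404, -0.2679, 0.0897]
eef_rot: [0.689, 0.156, 0.69, -0.156]
wrist_force: [-1.0, -0.3, -2.7]
opening: 0.0214
```

```bash
python3 -m pendant '[[[0.03,0,0,0,0,0,-1],[0.02,0,0,0,0,0,-1],[0.01,0,0,0,0,0,-1],[0,0,0,0,0,0,-1]]]';python3 -m pendant '[[[0.008,0,0,0,0,0,-1],[0,0,0,0,0,0,-1]]]'
```

```text
clock: 26.4
eef_pos: [0.5409, -0.2682, 0.0817]
eef_rot: [0.689, 0.156, 0.69, -0.156]
wrist_force: [-0.7, 0.7, -1.6]
opening: 0.0208
clock: 26.57
eef_pos: [0.5411, -0.2682, 0.0808]
eef_rot: [0.69, 0.156, 0.69, -0.156]
wrist_force: [0.8, -0.3, -2.1]
opening: 0.0213
```

```bash
python3 -m pendant '[[[0.008,0,0,0,0,0,-1],[0,0,0,0,0,0,-1]]]';python3 -m pendant '[[[0.006,0,0,0,0,0,-1],[0,0,0,0,0,0,-1]]]'
```

```text
clock: 26.73
eef_pos: [0.5411, -0.2682, 0.0796]
eef_rot: [0.69, 0.156, 0.69, -0.156]
wrist_force: [0.1, -0.4, -1.1]
opening: 0.0209
clock: 26.9
eef_pos: [0.5411, -0.2683, 0.0791]
eef_rot: [0.69, 0.156, 0.689, -0.156]
wrist_force: [-1.4, -0.3, 1.8]
opening: 0.0208
```

```bash
python3 -m pendant '[[[0,0,0,0,0,0,-0.3],[0,0,0,0,0,0,0],[0,0,0,0,0,0,0.3],[0,0,0,0,0,0,0.3],[0,0,0,0,0,0,0.3],[0,0,0,0,0,0,0.3]]]'; python3 s.py s21 wrist
```

```text
clock: 27.4
eef_pos: [0.5411, -0.2682, 0.0787]
eef_rot: [0.69, 0.156, 0.69, -0.156]
wrist_force: [-0.3, -1.1, 0.3]
opening: 0.0553
27.4 [-0.   -0.02  0.01] [ 0.5411 -0.2682  0.0787] [-0.3 -1.1  0.3] 0.0553
```

View pics/s21_wrist.png

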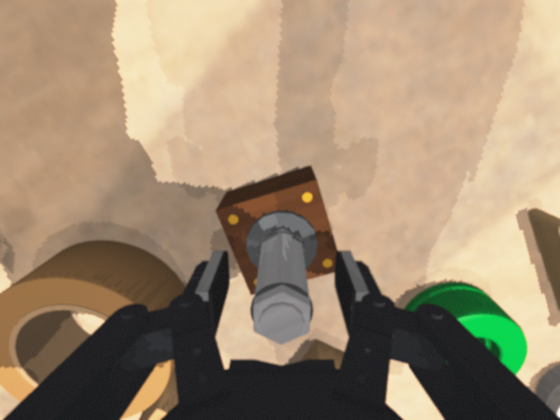

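Released: the gauge stands upright with its collar flat on the stand at (281,238). Now I'll lift clear and move aside for a final check.

```bash
python3 -m pendant '[[[-0.1,0,0,0,0,0,0.3],[-0.2,0,0,0,0,0,0.3],[-0.2,0,0,0,0,0,0.3],[-0.2,0,0,0,0,0,0.3],[-0.2,0,0,0,0,0,0.3],[-0.2,0,0,0,0,0,0.3],[0,0,-0.2,0,0,0,0.3],[0,0,-0.2,0,0,0,0.3],[0,0,-0.2,0,0,0,0.3],[0,0,-0.2,0,0,0,0.3]]]'; python3 -m pendant '[[[0,-0.1,-0.2,0,0,0,0.3],[0,-0.2,-0.2,0,0,0,0.3],[0,-0.2,-0.1,0,0,0,0.3],[0,-0.2,0,0,0,0,0.3],[0,-0.2,0,0,0,0,0.3],[0,-0.2,0,0,0,0,0.3],[0,-0.2,0,0,0,0,0.3],[0,0,0,0,0,0,0.3],[0,0,0,0,0,0,0.3]]]'; python3 s.py s22 scene,top,wrist holder_1_bore:.028 stand_top:.036 gauge_grip:.072 tape_measure:0 binder_clip_0:0 glue_stick:0
```

```text
clock: 28.28
eef_pos: [0.4316, -0.2159, 0.2437]
eef_rot: [0.69, 0.156, 0.69, -0.156]
wrist_force: [-0.1, 0.6, 0.5]
opening: 0.0553
clock: 29.03
eef_pos: [0.281, -0.3608, 0.2436]
eef_rot: [0.689, 0.157, 0.689, -0.157]
wrist_force: [-0.6, -0.1, -0.6]
opening: 0.0554
29.0333 [ 0.05  0.07 -0.04] [ 0.281  -0.3608  0.2436] [-0.6 -0.1 -0.6] 0.0554
scene holder_1_bore 0.67 [258.6 200.5] [ 0.6536 -0.0617  0.028 ]
scene holder_1_bore 0.6 [297.8 183.1] [ 0.675  -0.1891  0.028 ]
scene stand_top 0.55 [357.  194.8] [ 0.5473 -0.2787  0.036 ]
scene tape_measure 0.64 [150.1 284.9] [0.5346 0.2447 0.    ]
top holder_1_bore 0.91 [342.6 140.5] [ 0.6748 -0.1901  0.028 ]
top holder_1_bore 0.66 [373.4 197.9] [ 0.5254 -0.263   0.028 ]
top holder_1_bore 0.64 [288.3 145.8] [ 0.6625 -0.0506  0.028 ]
top stand_top 0.57 [377.3 194.2] [ 0.5337 -0.2713  0.036 ]
top gauge_grip 0.68 [383.3 192.1] [ 0.5339 -0.2764  0.072 ]
top tape_measure 0.89 [174.4 199.3] [0.5336 0.2456 0.    ]
top binder_clip_0 0.59 [224.  264.6] [0.3646 0.1177 0.    ]
top glue_stick 0.62 [383.4 191.7] [ 0.5447 -0.2976  0.    ]
top glue_stick 0.55 [312.7 264.4] [ 0.361  -0.1076  0.    ]
wrist holder_1_bore 0.61 [510.5 360.7] [ 0.6658 -0.1869  0.028 ]
wrist stand_top 0.65 [428. 320.] [ 0.5403 -0.272   0.036 ]
wrist glue_stick 0.63 [509.3 134.8] [ 0.3602 -0.1031  0.    ]
```

View pics/s22_scene.png

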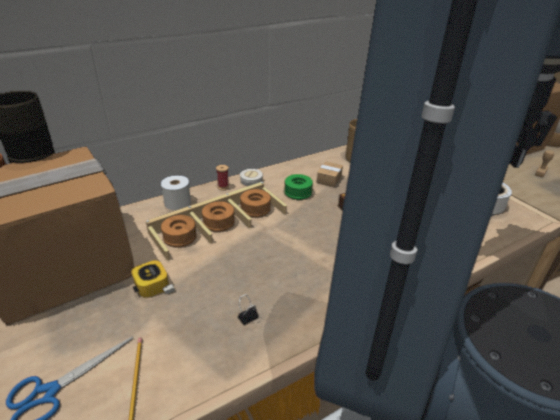

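View pics/s22_top.png

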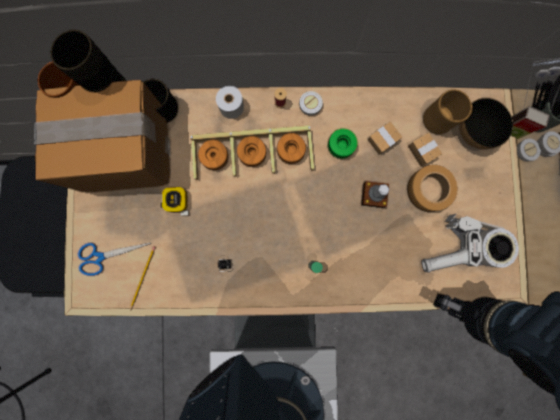

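The top view shows all three holders in their bays at (213,154), (251,150) and (290,147), the gauge upright at (378,192), and the bystanders unmoved. I'll check depth in the bays from a close crop.

```bash
python3 -c "
import cv2
c=cv2.imread('pics/s22_top.png');cv2.imwrite('pics/s22c.png',cv2.resize(c[115:210,180:400],None,fx=3.6,fy=3.6,interpolation=cv2.INTER_CUBIC))
from h import *
p=arm.get_image('top')
for n,q in [('L',(212.5,154.5)),('M',(251.3,150.7)),('R',(291,147))]: print(n,atz(p,q,.038).round(4))"
```

```text
L [0.6406 0.1406 0.038 ]
M [0.6486 0.043  0.038 ]
R [ 0.6566 -0.057   0.038 ]
```

View pics/s22c.png

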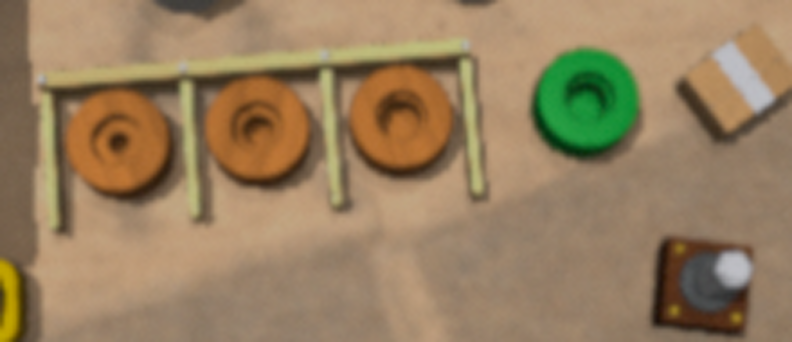

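All three holders are well inside their bays, and the gauge is upright and home. Handing in.

```bash
python3 -c "
from rig import arm
print(arm.close_job(), arm.get_obs()['clock'])"
```

```text
the job is handed in; nothing more can be done
the job is handed in; nothing more can be done
```

I gauged all three holders, slid each into its bay before trying the next, and put the gauge back in its stand. The job was handed in at about 29 s of the 72 s allowed, and it reported no verdict.

| Order | Holder (seen from the robot) | Gauge result | Bay |
|---|---|---|---|
| 1 | Right | Thin end stopped on the cup floor, 21 N | Left |
| 2 | Middle | Thick step went in, collar seated on the rim | Right |
| 3 | Left | Thin end went in, thick step stopped on the cup floor, 13 N | Middle |

- **Holders:** In the last top view each holder lies wholly inside its bay, with about 5–10 mm to the back wall. The measured centres are within a few millimetres of where I aimed.
- **Gauge and bystanders:** The gauge stands upright with its collar flat on the stand. The tape measure, binder clip, glue stick and green look-alike are where they were.
- **Checks that disagreed:** The trained networks sometimes gave wrong labels or positions a few millimetres to a couple of centimetres off. I checked positions against edges in the wrist pictures before acting on them. The final scene view had the stand hidden behind the arm, so the gauge check rests on the top and wrist pictures.

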